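Ring-wax offcuts chocked in the tray

ROBOT

A 7-joint arm with a two-finger parallel gripper is mounted at the origin on a cart in front of the work surface, level with it; the furniture and walls round the work are solid. World frame = base frame: x ahead of the robot, y to its left, z up, the work surface at z = 0. Lengths are in mm, angles in degrees, forces in N, time in s.
With the tool pointing down it reaches from about 425 to 950 mm from the base axis. Payload 4.7 kg.
Tool frame: the origin (TCP) lies on the centre line of the jaws, within the pads' length; the fingertips stand 11 mm ahead of it and the grasp point (between the pads) lies 8 mm behind it; x points along the fingers, z is the direction in which the jaws open and shut, and the axes are right-handed (so a half turn about x gives the same grasp; the last joint's range is limited). The gripper opens to 87 mm and grips with 3 to 60 N. Pads are 19 mm wide; open, the fingers measure 117 mm over their backs; the gripper's body (75 mm by 190 mm) begins 51 mm behind the grasp point.
Start: joints at [-78.088, 26.849, -2.785, 87.806, 1.381, 65.374, -4.715], TCP at [158.307, 656.191, 233.573] pointing down, gripper open.
Joint ranges: [-148.3, 148.3], [-19.14, 114.17], [-79.39, 73.82], [5.75, 140.21], [-59.74, 239.74], [12.07, 113.84], [-152.46, 152.46]. Speed limits (degrees/s): [147.25, 147.25, 180, 180, 180, 180, 180].

INTERFACE

Orientations are given as [roll, pitch, yaw] about the fixed x, y, z axes, in that order (R = Rz(yaw) Ry(pitch) Rx(roll)).
In Python, from station import arm gives the robot as it stands.
- The arm moves only by the tool carry_out, never from a script. Its argument "motion" is a list of rows, each a list of 7 numbers: the turn, a rotation vector about the tool's x, y, z in degrees, then the shift along the tool's x, y, z in mm, then the closure, from 0 (fully open) to 1 (shut). A call has 1 to 12 rows; each row shifts and turns the pose as measured when the row begins, along the tool's axes as they then stand; what a row does not reach is not made up. A row lasts 1/10 s, in which the tool goes at most 50 mm and 8.59 degrees, less where a joint would pass 70% of its speed; a pose out of reach is approached as far as the arm can. A call is refused whole if a number of a shift passes 50 or a number of a turn 8.59, either way. A call with a gripper value outside its range is refused whole. The fingers move at their own pace and stop on an object; "newtons" is the grip in N (left out, the last holds). Time passes only in rows, so rows that do not move let the fingers close. It gives the time, the measured TCP pose, the force and the opening at its end, in the units of the state.
- arm.sense(): the state, without advancing time (a new reading comes with each control period).
- arm.get_image(name): name is "scene" or "top"; returns the picture (384x512x3 uint8, red, green, blue); there is no depth.
- arm.camera_model(name): a dict with "camera_matrix" (3x3 intrinsics, pixels), "pose" (4x4, takes a point from camera to world coordinates). Camera axes: x right, y down, z forward; pixel columns grow to the right and rows downward; lengths in mm; the calibration is good to about 2 mm. A picture is of the moment at which its call begins. camera_model takes no time and is no camera call.
- arm.job_done(): hands the job in, once; it reports no verdict.
The state is a dict: "time": time; "qpos": joint angles; "qvel": joint speeds; "joint_efforts": joint torques, N m; "position": TCP position; "tcp_rot": TCP orientation; "ft_force": force on the tool from outside, world axes, zero at the start; "moment": the same for the moment, N m; "opening": finger opening in mm.
Only numpy, scipy, OpenCV 4.12 (cv2) and the standard library are available. Lean on these libraries where they do the work, as an engineer would, in place of code of your own. Each camera call takes 0.05 s, during which the arm holds its last target.

TASK

Tidy the ring-wax stock: lay the three short round wax tubes that lie on the bench into the white tray, on their sides, side by side across it and snug against either of its short end walls, thickest at the wall, then the middle one, then the thinnest, and close the row with the smaller wax block laid flat right behind the thinnest, so that the row cannot roll apart. The tube with a flat sawn along it, the long tube and the big wax block do not belong there: leave them, the jar and the brush where they are.

Things in the scene. Friction and masses are not known exactly. Their poses are not given: they have to be found in the camera images.
- white_tray: White open tray, 100 x 160 mm outside, walls 22 mm high, 2 mm thick, fixed to the bench. Origin at the centre of its underside; y along its 160 mm, so its short end walls are at y = +80 and -80 mm. Inside 96 (x) by 156 mm (y), floor 2 mm above the origin. The tubes go along its x, the row runs along its y. Tubes (32 + 26 + 20 mm) and block (55 mm) fill the inside length but for 23 mm.
- tube_thick: Thickest of the three short round tubes of blue carving wax, lying on its side: 32 mm diameter, 42 mm long, 17 mm bore, about 45 g. Origin at the middle of its length, on the axis; body x runs along the tube (either end may lead), the body may have rolled about x. It can roll. Held by its two flat ends (42 mm apart), it needs no finger room beside it in the row. Axis 16 mm above what it lies on.
- tube_middle: Middle one of the short round wax tubes: 26 mm diameter, 42 mm long, about 32 g. Origin at the middle of its length, on the axis; body x runs along the tube (either end may lead), the body may have rolled about x. It can roll. Held by its two flat ends (42 mm apart), it needs no finger room beside it in the row. Axis 13 mm above what it lies on.
- tube_thin: Thinnest of the short round wax tubes: 20 mm diameter, 42 mm long, about 20 g. Origin at the middle of its length, on the axis; body x runs along the tube (either end may lead), the body may have rolled about x. It can roll. Held by its two flat ends (42 mm apart), it needs no finger room beside it in the row. Axis 10 mm above what it lies on.
- block_small: The smaller of the two sawn wax blocks: 42 mm (x) by 55 mm (y), 24 mm high, lying flat, 60 g. Origin at the centre of its underside. With its y along tray y it can be held across its 42 mm, clear of the row, and takes 55 mm of the tray's length.
- tube_flat: Look-alike, stays: wax tube of the same length (42 mm) and 28 mm diameter with a flat sawn off along its whole top side (24 mm wide as seen from above), 21 mm high. Origin on the bore axis at mid-length, 14 mm above the bench; x along it.
- tube_long: Look-alike, stays: uncut round wax tube, 26 mm diameter but 68 mm long. Origin on its axis at mid-length, x along it.
- block_big: Look-alike, stays: the bigger wax block, 50 mm (x) by 75 mm (y), 28 mm high. Origin at the centre of its underside.
- jar: Bystander: amber screw-lid jar, 43 mm diameter, 55 mm high, standing. Origin at the centre of its underside.
- brush: Bystander: wooden dust brush 167 mm long (along its y), 15 mm wide, 11 mm high, lying flat on the bench behind the tray. Origin at the centre of its underside. Mind the bench lamp, low over the blue tool tray on the left (from about y = 0.3 m), and the shelf over the back of the bench.
Mind the look-alikes: they are no part of the job. Leave any pink look-alike of the tube_thick alone.

How it is judged:
By the outcome, as a careful person would: the job done as asked, in the order asked, and still so for the second after the job is handed in, with the robot touching nothing.
It also fails if it takes over 99 s, if anything falls off the work surface, if the arm or the gripper's body presses on something with over 40 N, if the wrist force passes 120 N, or if a joint passes its speed limit or range.

## Working session

There is one attempt and no reset: what is moved stays moved. The work goes in short steps, Python scripts to look and compute and a tool call to move; the robot and the scene stay as the last step left them, time stands still between calls to the robot, and variables do not carry over. Pictures are saved under pics/ and viewed, and the job is handed in when it is done.

Besides the shell and the picture viewer there is one more tool, called after "Call:" in YAML: its name, and indented under it one key for each argument. carry_out: Moves the arm, as the interface text tells. Its arguments: {"type":"object","properties":{"motion":{"type":"array","items":{"type":"array","items":{"type":"number"}}},"newtons":{"type":"number"}},"required":["motion"]}

```bash
ls; mkdir -p pics; python3 - <<'E'
from station import arm
import cv2,numpy as np
print(arm.sense())
for n in ("scene","top"):
    im=arm.get_image(n); cv2.imwrite(f"pics/{n}0.png",im[:,:,::-1]); m=arm.camera_model(n); print(n,np.round(m["camera_matrix"],2).tolist(),np.round(m["pose"],4).tolist())
E
```

```text
pics
{'time': 0.0, 'qpos': array([-78.08872398,  26.89954484,  -2.78393384,  87.87452556,
         1.38120365,  65.37588526,  -4.71611845]), 'qvel': array([ 0.0389408 , -0.17885026, -0.01098052, -0.02776375, -0.00521943,
        0.08984344, -0.04189606]), 'joint_efforts': array([ 2.33556248e-04, -5.07970226e+01, -7.99970306e-02, -2.36156380e+01,
       -6.11212850e-02,  3.78079119e-02,  1.93059391e-04]), 'position': array([158.20137468, 655.59070755, 232.46714294]), 'tcp_rot': array([-177.61229454,   89.88361488, -101.17843135]), 'ft_force': array([-0.57701953,  0.16456991,  0.69734892]), 'moment': array([-0.00649398,  0.01343835, -0.04030747]), 'opening': 86.96944188382817}
scene [[448.99, 0.0, 251.62], [0.0, 448.99, 194.35], [0.0, 0.0, 1.0]] [[0.4482, -0.3849, 0.8069, -292.3424], [-0.8935, -0.1645, 0.4178, -598.6577], [-0.0281, -0.9082, -0.4176, 517.1377], [0.0, 0.0, 0.0, 1.0]]
top [[461.13, 0.0, 262.71], [0.0, 461.13, 195.12], [0.0, 0.0, 1.0]] [[0.0296, -0.9966, 0.0773, 508.6104], [-0.9995, -0.029, 0.0085, -141.7366], [-0.0063, -0.0775, -0.997, 1070.5265], [0.0, 0.0, 0.0, 1.0]]
```

View pics/scene0.png

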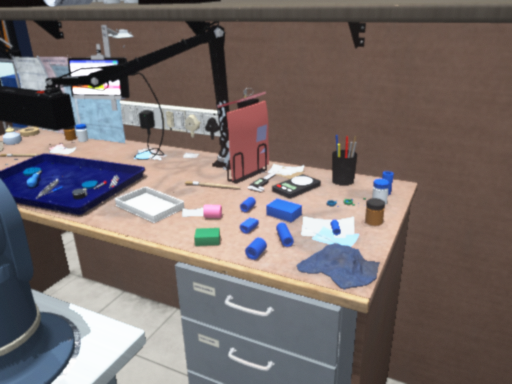

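View pics/top0.png

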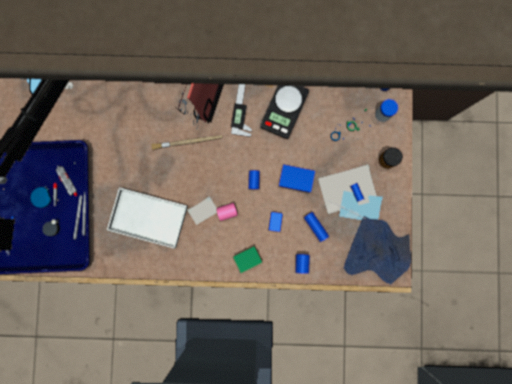

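```bash
python3 - <<'E'
import cv2
a=cv2.imread("pics/top0.png")[140:290,95:415]
cv2.imwrite("pics/top0z.png",cv2.resize(a,None,fx=2.5,fy=2.5,interpolation=cv2.INTER_CUBIC))
a=cv2.imread("pics/scene0.png")[170:290,110:400]
cv2.imwrite("pics/scene0z.png",cv2.resize(a,None,fx=2.7,fy=2.7,interpolation=cv2.INTER_CUBIC))
E
```

```text
(no output)
```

View pics/top0z.png

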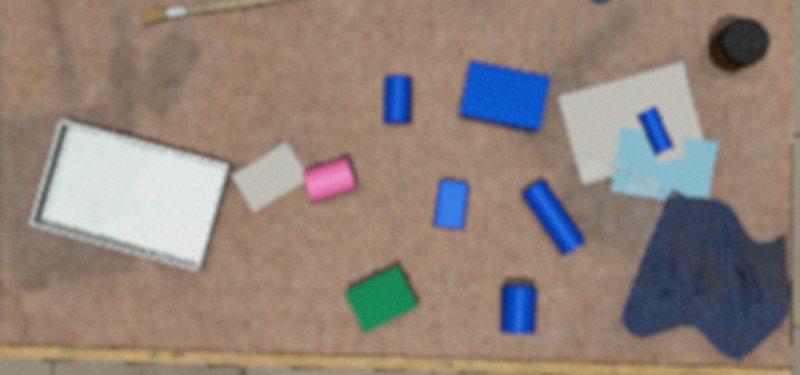

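View pics/scene0z.png

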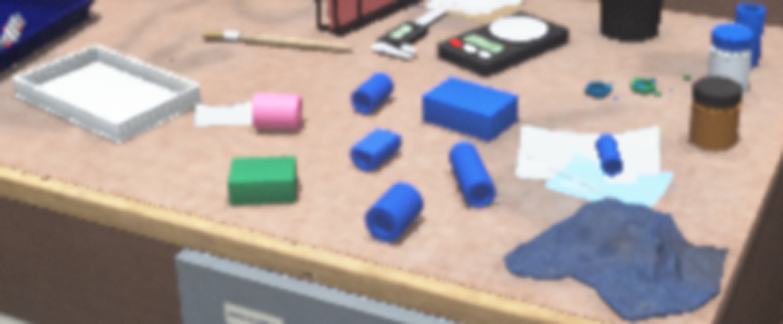

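```bash
cat > h.py <<'E'
import numpy as np,cv2
from station import arm
from scipy.spatial.transform import Rotation as R
def ray(n,uv,z):
    m=arm.camera_model(n);K=np.array(m["camera_matrix"]);P=np.array(m["pose"])
    uv=np.atleast_2d(np.asarray(uv,float))
    d=np.c_[uv,np.ones(len(uv))]@np.linalg.inv(K).T@P[:3,:3].T
    return P[:3,3]+d*((z-P[2,3])/d[:,2])[:,None]
def phi():
    s=arm.sense();M=R.from_euler('xyz',s["tcp_rot"],degrees=True).as_matrix();return M,s
def todo(x,y,z,ph):
    """shift in current tool axes; turn about tool x to reach jaw angle ph (mod 180)"""
    M,s=phi();z_=np.array([np.cos(np.radians(ph)),np.sin(np.radians(ph)),0]);x_=np.array([0,0,-1.])
    if z_@M[:,2]<0:z_=-z_
    T=np.c_[x_,np.cross(z_,x_),z_]
    rv=R.from_matrix(M.T@T).as_rotvec(degrees=True)
    d=np.array([x,y,z])-s["position"]
    print("t",round(s["time"],2),"pos",s["position"].round(1),"jaw",np.degrees(np.arctan2(M[1,2],M[0,2])).round(1),"open",round(s["opening"],1),"q7",s["qpos"][6].round(0),"F",s["ft_force"].round(1))
    print("turn",rv.round(1),"shift now-axes",(M.T@d).round(1),"shift final-axes",(T.T@d).round(1))
E
cat > meas.py <<'E'
from h import *
def go(im,show=True):
    hsv=cv2.cvtColor(im,cv2.COLOR_RGB2HSV)
    out={}
    def blobs(mask,amin):
        c,_=cv2.findContours(mask,cv2.RETR_EXTERNAL,cv2.CHAIN_APPROX_NONE)
        return [k for k in c if cv2.contourArea(k)>amin]
    blue=cv2.inRange(hsv,(105,150,90),(122,255,255)); green=cv2.inRange(hsv,(60,120,60),(88,255,255))
    for nm,mk,am in(("blue",blue,60),("green",green,150)):
        for c in blobs(mk,am):
            (u,v),_,_=r=cv2.minAreaRect(c)
            if not(100<u<400 and 150<v<290):continue
            m=np.zeros(mk.shape,np.uint8);cv2.drawContours(m,[c],-1,255,-1)
            vv,uu=np.nonzero(m)
            p=ray("top",np.c_[uu,vv],0 if nm=="x" else 13)[:,:2]
            (cx,cy),(w,h),a=cv2.minAreaRect(p.astype(np.float32))
            if w<h:a+=90;w,h=h,w
            C=np.cov(p.T);e,V=np.linalg.eigh(C);pa=np.degrees(np.arctan2(V[1,1],V[0,1]))
            print(nm,"px",(round(u),round(v)),"mean",p.mean(0).round(1),"rect",np.round([cx,cy,w+2.3,h+2.3,a],1),"pca ang",pa.round(1),"std-size",np.sqrt(12*e[::-1]).round(1))
    return hsv
if __name__=="__main__":
    im=arm.get_image("top");hsv=go(im)
    w=cv2.inRange(im,(175,180,180),(255,255,255));w[:, :100]=0;w[:,195:]=0
    c=max(cv2.findContours(w,cv2.RETR_EXTERNAL,cv2.CHAIN_APPROX_NONE)[0],key=cv2.contourArea)
    print("tray",cv2.minAreaRect(c),cv2.boxPoints(cv2.minAreaRect(c)).round(1).tolist())
E
python3 meas.py; python3 - <<'E'
import cv2
a=cv2.imread("pics/top0.png")[180:255,100:195]
cv2.imwrite("pics/tray.png",cv2.resize(a,None,fx=8,fy=8,interpolation=cv2.INTER_CUBIC))
E
```

```text
blue px (302, 263) mean [ 438.2 -226.5] rect [ 438.5 -226.6   43.    29.6    1.4] pca ang -179.6 std-size [41.4 28.8]
blue px (316, 226) mean [ 522.2 -256.7] rect [ 522.3 -256.6   69.8   25.2   35.1] pca ang -144.2 std-size [66.5 22.7]
blue px (275, 221) mean [ 531.5 -163. ] rect [ 531.4 -163.    43.1   27.2  173.5] pca ang 173.3 std-size [41. 25.]
blue px (357, 192) mean [ 604.  -348.5] rect [ 604.1 -348.5   39.3   17.9   23.5] pca ang -156.0 std-size [37.4 15.8]
blue px (254, 180) mean [ 626.  -110.6] rect [ 626.2 -110.4   41.8   23.1    1.7] pca ang 179.5 std-size [41.  22.4]
blue px (297, 178) mean [ 632.1 -209.7] rect [ 632.  -209.6   76.5   52.8   80.2] pca ang 80.2 std-size [74.4 50.5]
green px (247, 259) mean [ 443.7 -101.9] rect [ 443.7 -102.    56.1   41.8  118.2] pca ang 119.8 std-size [53.3 40.1]
tray ((148.44338989257812, 216.6981201171875), (65.5209732055664, 40.93344497680664), 15.945395469665527) [[111.30000305175781, 227.39999389648438], [122.5999984741211, 188.0], [185.60000610351562, 206.0], [174.3000030517578, 245.39999389648438]]
```

View pics/tray.png

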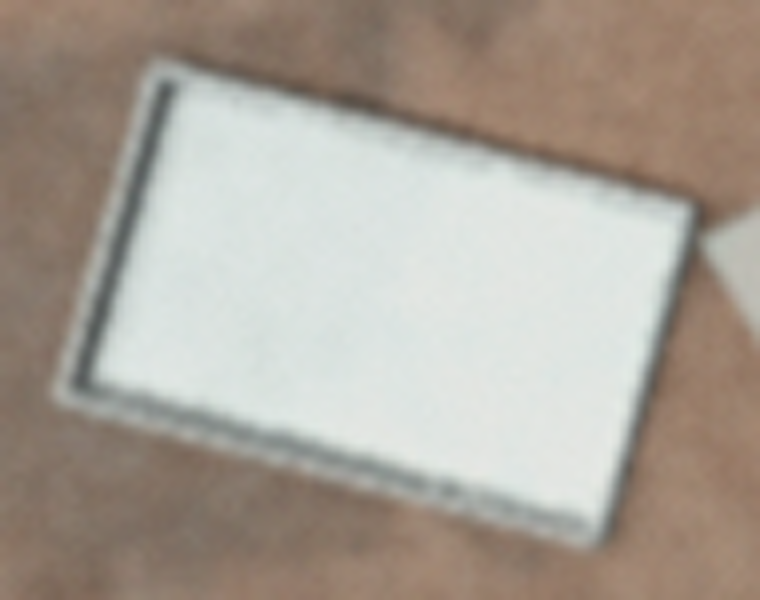

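```bash
python3 - <<'E'
from h import *
c=np.array([(152,60),(695,203),(602,545),(58,402)])/8+[100-.44,180-.44]
p=ray("top",c,22)[:,:2];print(p.round(1))
for i in range(4):
    d=p[(i+1)%4]-p[i];print(np.linalg.norm(d).round(1),np.degrees(np.arctan2(d[1],d[0])).round(1))
print(p.mean(0))
# scene view: tray rim corners
for n in("scene",):
    m=arm.camera_model(n);P=np.array(m["pose"])
    for q in ([438.2,-226.5,16],[604,-348.5,10],[626,-110.6,13],[443.7,-101.9,24],*[[*k,22] for k in p]):
        cc=np.linalg.inv(P)@np.r_[q,1];uv=np.array(m["camera_matrix"])@cc[:3];print(q,(uv[:2]/uv[2]).round(1))
im=cv2.imread("pics/scene0.png");hsv=cv2.cvtColor(im,cv2.COLOR_BGR2HSV)
b=cv2.inRange(hsv,(105,150,90),(122,255,255))
n,l,st,ce=cv2.connectedComponentsWithStats(b)
for i in range(1,n):
    if st[i,4]>40 and ce[i][0]>200 and ce[i][1]>180:print(ce[i].round(1),st[i])
a=im[180:225,105:195]
cv2.imwrite("pics/trays.png",cv2.resize(a,None,fx=8,fy=8,interpolation=cv2.INTER_CUBIC))
E
```

```text
[[598.8 197.5]
 [562.4  40.4]
 [464.8  62.6]
 [500.6 219. ]]
161.3 -103.0
100.1 167.2
160.5 77.1
100.6 -12.3
[531.66509093 129.86700542]
[438.2, -226.5, 16] [255.8 247.4]
[604, -348.5, 10] [334.7 226.5]
[626, -110.6, 13] [247.6 203.7]
[443.7, -101.9, 24] [207.  231.3]
[np.float64(598.8072192246507), np.float64(197.52089631041932), 22] [145.3 185.7]
[np.float64(562.4298394908927), np.float64(40.363188679977014), 22] [184.5 200.4]
[np.float64(464.8464129903753), np.float64(62.57926716304007), 22] [154.1 214.7]
[np.float64(500.57689201120445), np.float64(219.00466953352466), 22] [115.1 198.1]
[384.5 180.7] [374 172  19  21 220]
[248.  203.5] [242 198  13  13  94]
[283.8 209.5] [267 199  34  22 501]
[248.3 224.6] [241 219  17  13 135]
[335.  226.5] [331 220   9  14  75]
[284.1 233.8] [277 223  16  23 202]
[255.5 247.9] [246 238  20  21 241]
```

View pics/trays.png

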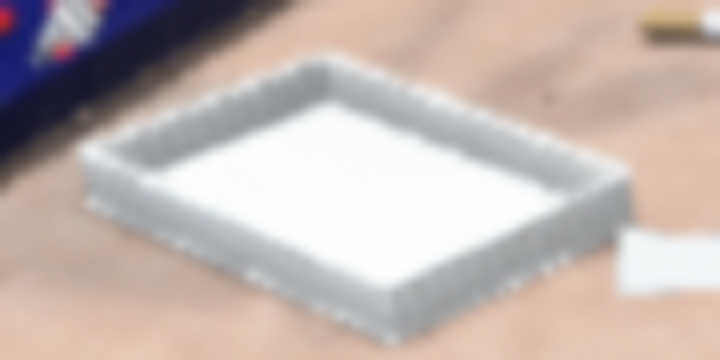

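```bash
python3 - <<'E'
from h import *
for uv in((75,90),(75,122),(35,108),(2,122)):
    print(uv,[ray("scene",[uv],z)[0].round(0)[:2].tolist() for z in(150,250,350,450)])
print("top",[(uv,[ray("top",[uv],z)[0].round(0)[:2].tolist() for z in(250,350,450)]) for uv in((2,165),(30,130),(0,250),(5,235))])
todo(438,-226,150,0.5)
E
```

```text
(75, 90) [[1060.0, 918.0], [692.0, 505.0], [323.0, 92.0], [-45.0, -321.0]]
(75, 122) [[685.0, 524.0], [419.0, 218.0], [153.0, -87.0], [-114.0, -393.0]]
(35, 108) [[772.0, 811.0], [482.0, 427.0], [192.0, 43.0], [-98.0, -341.0]]
(2, 122) [[598.0, 753.0], [355.0, 385.0], [113.0, 17.0], [-130.0, -351.0]]
top [((2, 165), [[613.0, 336.0], [600.0, 278.0], [588.0, 220.0]]), ((30, 130), [[678.0, 290.0], [658.0, 237.0], [637.0, 185.0]]), ((0, 250), [[461.0, 328.0], [467.0, 271.0], [473.0, 214.0]]), ((5, 235), [[488.0, 321.0], [490.0, 265.0], [493.0, 209.0]])]
t 0.15 pos [158.2 655.7 232.7] jaw 76.4 open 86.9 q7 -5.0 F [-0.9  1.5 -0.9]
turn [75.9 -0.1  0.1] shift now-axes [  83.9 -478.8 -791.4] shift final-axes [  82.7 -884.2  272.1]
```

```bash
python3 - <<'E'
import cv2
a=cv2.imread("pics/scene0.png")[0:240,0:260]
cv2.imwrite("pics/l1.png",cv2.resize(a,None,fx=2.5,fy=2.5))
a=cv2.imread("pics/top0.png")[70:300,0:200]
cv2.imwrite("pics/l2.png",cv2.resize(a,None,fx=2.5,fy=2.5))
E
```

```text
(no output)
```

View pics/l1.png

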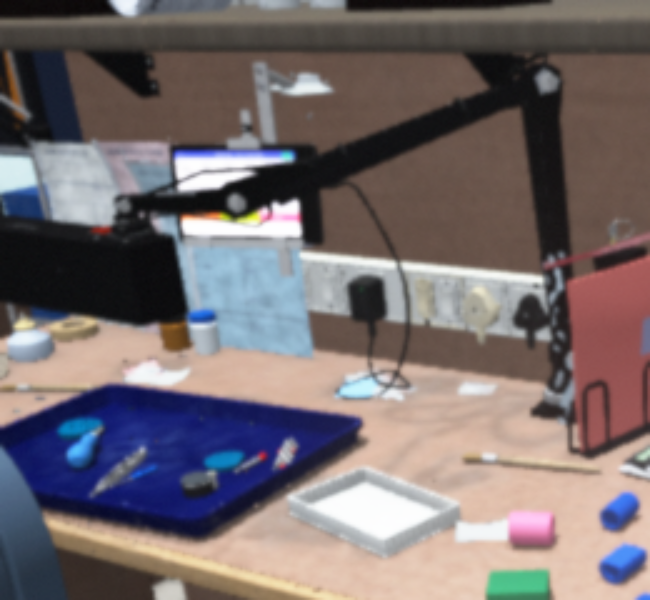

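View pics/l2.png

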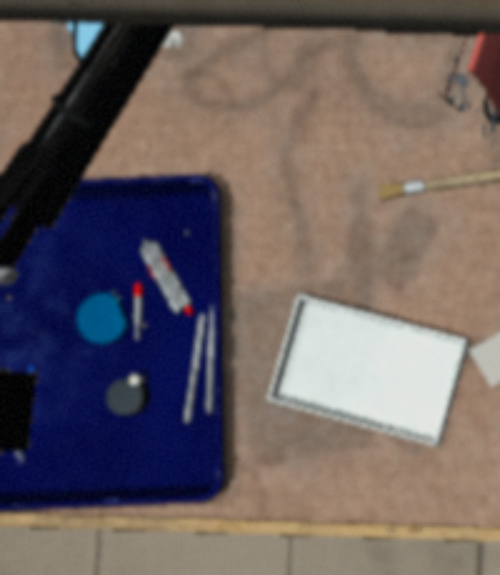

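Call:
carry_out:
  motion:
    - [0, 0, 0, 0, -8, -41, 0]
    - [0, 0, 0, 0, -8, -41, 0]
    - [0, 0, 0, 0, -8, -41, 0]
    - [0, 0, 0, 0, -8, -41, 0]
    - [0, 0, 0, 0, -8, -41, 0]

```text
time: 0.65
position: [147.7, 443.6, 228.8]
tcp_rot: [165.2, 89.8, -118.2]
ft_force: [0.3, -0.2, 1.2]
opening: 87.2
```

```bash
cat >> h.py <<'E'
def legs(wps,ph,step=48):
    """wps: world xyz waypoints; print per-leg rows from present pose, turning evenly toward jaw angle ph"""
    M,s=phi();p=s["position"];f=np.degrees(np.arctan2(M[1,2],M[0,2]))
    d=(ph-f+90)%180-90
    print("t",round(s["time"],2),"pos",p.round(1),"jaw",f.round(1),"open",round(s["opening"],1),"q7",s["qpos"][6].round(0),"F",s["ft_force"].round(1),"turn total",-d.round(1))
    for w in wps:
        w=np.array(w,float);D=w-p;n=int(np.ceil(np.linalg.norm(D)/step));
        for i in range(n):
            t=np.clip(d,-8.5,8.5);d-=t;a=np.radians(f);q=D/n
            print([round(-t,1),0,0,round(-q[2]),round(-np.sin(a)*q[0]+np.cos(a)*q[1]),round(np.cos(a)*q[0]+np.sin(a)*q[1])],end=" ")
            f+=t
        print("| jaw",round(f,1));p=w
    print("left",-d)
E
python3 -c "
from h import *
legs([(290,360,230),(400,230,220),(455,80,180)],0.5)"
```

```text
t 0.65 pos [147.7 443.6 228.8] jaw 76.6 open 87.2 q7 -1.0 F [ 0.3 -0.2  1.2] turn total 76.1
[np.float64(8.5), 0, 0, 0, -39, -12] [np.float64(8.5), 0, 0, 0, -41, -6] [np.float64(8.5), 0, 0, 0, -41, 0] [np.float64(8.5), 0, 0, 0, -41, 6] | jaw 42.6
[np.float64(8.5), 0, 0, 2, -43, -2] [np.float64(8.5), 0, 0, 2, -42, 5] [np.float64(8.5), 0, 0, 2, -41, 11] [np.float64(8.5), 0, 0, 2, -39, 17] | jaw 8.6
[np.float64(8.1), 0, 0, 10, -39, 8] [np.float64(-0.0), 0, 0, 10, -38, 13] [np.float64(-0.0), 0, 0, 10, -38, 13] [np.float64(-0.0), 0, 0, 10, -38, 13] | jaw 0.5
left -0.0
```

Call:
carry_out:
  motion:
    - [8.5, 0, 0, 0, -39, -12, 0]
    - [8.5, 0, 0, 0, -41, -6, 0]
    - [8.5, 0, 0, 0, -41, 0, 0]
    - [8.5, 0, 0, 0, -41, 6, 0]
    - [8.5, 0, 0, 2, -43, -2, 0]
    - [8.5, 0, 0, 2, -42, 5, 0]
    - [8.5, 0, 0, 2, -41, 11, 0]
    - [8.5, 0, 0, 2, -39, 17, 0]
    - [8.1, 0, 0, 10, -39, 8, 0]
    - [0, 0, 0, 10, -38, 13, 0]
    - [0, 0, 0, 10, -38, 13, 0]
    - [0, 0, 0, 10, -38, 13, 0]

```text
time: 1.85
position: [456.5, 60.5, 181.4]
tcp_rot: [10.3, 89.8, 9.6]
ft_force: [0.2, -0.2, -0.4]
opening: 87.2
```

```bash
python3 -c "
from h import *
legs([(450,-100,130),(438.5,-226.5,80)],0.5)"
```

```text
t 1.85 pos [456.5  60.5 181.4] jaw -0.7 open 87.2 q7 -6.0 F [ 0.2 -0.2 -0.4] turn total -1.2
[np.float64(-1.2), 0, 0, 13, -40, -1] [np.float64(-0.0), 0, 0, 13, -40, -2] [np.float64(-0.0), 0, 0, 13, -40, -2] [np.float64(-0.0), 0, 0, 13, -40, -2] | jaw 0.5
[np.float64(-0.0), 0, 0, 17, -42, -4] [np.float64(-0.0), 0, 0, 17, -42, -4] [np.float64(-0.0), 0, 0, 17, -42, -4] | jaw 0.5
left -0.0
```

Call:
carry_out:
  motion:
    - [-1.2, 0, 0, 13, -40, -1, 0]
    - [0, 0, 0, 13, -40, -2, 0]
    - [0, 0, 0, 13, -40, -2, 0]
    - [0, 0, 0, 13, -40, -2, 0]
    - [0, 0, 0, 17, -42, -4, 0]
    - [0, 0, 0, 17, -42, -4, 0]
    - [0, 0, 0, 17, -40, -4, 0]
    - [0, 0, 0, 0, 0, 0, 0]

```text
time: 2.65
position: [439.3, -240.1, 74.2]
tcp_rot: [-21.3, 89.6, -21.2]
ft_force: [-0.8, 0.3, -0.7]
opening: 87.1
```

```bash
python3 -c "
from h import *
todo(438.5,-226.5,16,0.5)"
```

```text
t 2.65 pos [ 439.3 -240.1   74.2] jaw 0.2 open 87.1 q7 44.0 F [-0.8  0.3 -0.7]
turn [-0.3  0.4  0.2] shift now-axes [58.1 13.8 -1.2] shift final-axes [58.2 13.6 -0.7]
```

Call:
carry_out:
  motion:
    - [0, 0, 0, 3, 13, -1, 0]
    - [0, 0, 0, 15, 1, 0, 0]
    - [0, 0, 0, 0, 0, 0, 0]

```text
time: 2.95
position: [437.8, -223.2, 55.2]
tcp_rot: [-6.9, 89.7, -6.8]
ft_force: [-1.0, -0.3, 0.5]
opening: 86.8
```

```bash
python3 -c "
from h import *
todo(438.5,-226.5,16,0.5)
cv2.imwrite('pics/s1.png',cv2.resize(arm.get_image('scene')[150:300,180:380,::-1],None,fx=3,fy=3))"
```

```text
t 2.95 pos [ 437.8 -223.2   55.2] jaw 0.1 open 86.8 q7 43.0 F [-1.  -0.3  0.5]
turn [-0.4  0.3  0. ] shift now-axes [39.2 -3.2  0.5] shift final-axes [39.2 -3.3  0.7]
```

View pics/s1.png

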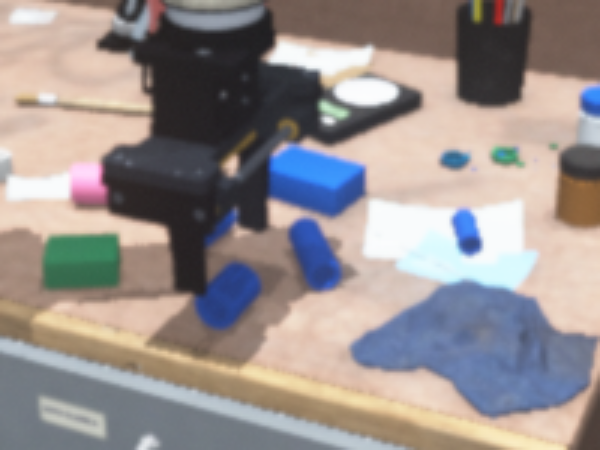

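Call:
carry_out:
  motion:
    - [0, 0, 0, 13, -2, 0.5, 0]
    - [0, 0, 0, 13, -1, 0, 0]
    - [0, 0, 0, 12, 0, 0, 0]
    - [0, 0, 0, 0, 0, 0, 0.6]
    - [0, 0, 0, 0, 0, 0, 0.6]
    - [0, 0, 0, 0, 0, 0, 0.6]
    - [0, 0, 0, 0, 0, 0, 0.6]
    - [0, 0, 0, 0, 0, 0, 0.6]
  newtons: 15

```text
time: 3.8
position: [441.5, -223.7, 16.3]
tcp_rot: [-2.8, 89.4, -2.4]
ft_force: [-0.3, 0.2, -0.2]
opening: 55.2
```

Call:
carry_out:
  motion:
    - [0, 0, 0, 0, -2.5, 0, 0.6]
    - [0, 0, 0, 0, 0, 0, 0.6]
    - [0, 0, 0, 0, 0, 0, 0.6]
    - [0, 0, 0, 0, 0, 0, 0.6]

```text
time: 4.2
position: [441.8, -226.7, 16.9]
tcp_rot: [-4.7, 89.3, -4.3]
ft_force: [0.8, 0.3, -0.1]
opening: 42.0
```

```bash
python3 -c "
from h import *
legs([(442,-210,75),(518.8,73.3,75)],-12.8)"
```

```text
t 4.2 pos [ 441.8 -226.7   16.9] jaw 0.4 open 42.0 q7 47.0 F [ 0.8  0.3 -0.1] turn total 13.2
[np.float64(8.5), 0, 0, -29, 8, 0] [np.float64(4.7), 0, 0, -29, 8, -1] | jaw -12.8
[np.float64(-0.0), 0, 0, 0, 42, 2] [np.float64(-0.0), 0, 0, 0, 42, 2] [np.float64(-0.0), 0, 0, 0, 42, 2] [np.float64(-0.0), 0, 0, 0, 42, 2] [np.float64(-0.0), 0, 0, 0, 42, 2] [np.float64(-0.0), 0, 0, 0, 42, 2] [np.float64(-0.0), 0, 0, 0, 42, 2] | jaw -12.8
left -0.0
```

Call:
carry_out:
  motion:
    - [0, 0, 0, -29, 0, 0, 0.6]
    - [4.5, 0, 0, -29, 4, 0, 0.6]
    - [4.4, 0, 0, 0, 30, 4, 0.6]
    - [4.3, 0, 0, 0, 40, 4, 0.6]
    - [0, 0, 0, 0, 40, 2, 0.6]
    - [0, 0, 0, 0, 40, 2, 0.6]
    - [0, 0, 0, 0, 40, 2, 0.6]
    - [0, 0, 0, 0, 40, 2, 0.6]
    - [0, 0, 0, 0, 40, 2, 0.6]
    - [0, 0, 0, 0, 18, 1, 0.6]
    - [0, 0, 0, 0, 0, 0, 0.6]

```text
time: 5.3
position: [523.0, 65.4, 78.4]
tcp_rot: [11.0, 89.1, -2.5]
ft_force: [0.4, -0.9, -1.7]
opening: 41.8
```

```bash
python3 -c "
from h import *
todo(518.8,73.3,24,-12.8)"
```

```text
t 5.3 pos [523.   65.4  78.4] jaw -13.6 open 41.8 q7 -4.0 F [ 0.4 -0.9 -1.7]
turn [-0.8  0.9 -0.2] shift now-axes [54.3  6.5 -6.7] shift final-axes [54.4  6.7 -5.8]
```

Call:
carry_out:
  motion:
    - [-0.8, 0.9, -0.2, 4, 6.5, -6, 0.6]
    - [0, 0, 0, 15, 0, 0, 0.6]
    - [0, 0, 0, 15, 0, 0, 0.6]
    - [0, 0, 0, 0, 0, 0, 0.6]

```text
time: 5.7
position: [516.4, 69.4, 41.5]
tcp_rot: [-138.7, 89.7, -151.7]
ft_force: [-0.5, -0.6, -0.3]
opening: 41.9
```

```bash
python3 -c "
from h import *
todo(518.8,73.3,20,-12.8)
cv2.imwrite('pics/s2.png',cv2.resize(arm.get_image('scene')[150:250,80:280,::-1],None,fx=4,fy=4))
cv2.imwrite('pics/t2.png',cv2.resize(arm.get_image('top')[170:260,90:240,::-1],None,fx=5,fy=5))"
```

```text
t 5.7 pos [516.4  69.4  41.5] jaw -13.0 open 41.9 q7 -1.0 F [-0.5 -0.6 -0.3]
turn [-0.2 -0.2  0.2] shift now-axes [21.5  4.4  1.5] shift final-axes [21.5  4.4  1.4]
```

View pics/s2.png

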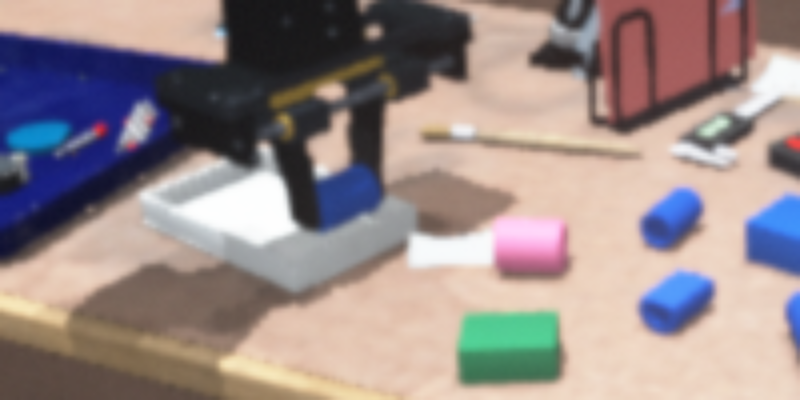

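View pics/t2.png

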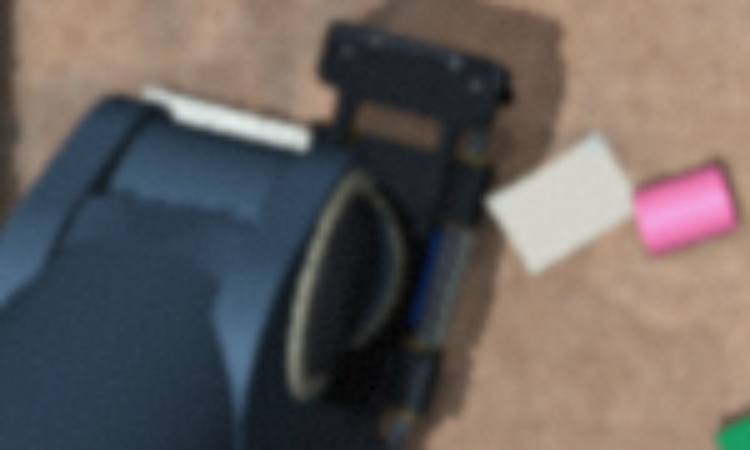

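Call:
carry_out:
  motion:
    - [0, 0, 0, 8, 4, 1, 0.6]
    - [0, 0, 0, 8, 0, 0, 0.6]
    - [0, 0, 0, 4, 0, 0, 0.6]
    - [0, 0, 0, 0, 0, 0, 0.6]

```text
time: 6.2
position: [521.0, 72.4, 22.4]
tcp_rot: [-9.7, 89.9, -22.9]
ft_force: [-0.5, 0.0, -0.7]
opening: 41.9
```

```bash
python3 -c "
from h import *
todo(518,69.4,19.4,-12.8)"
```

```text
t 6.2 pos [521.   72.4  22.4] jaw -13.1 open 41.9 q7 -0.0 F [-0.5  0.  -0.7]
turn [-0.3  0.1  0. ] shift now-axes [ 3.  -3.6 -2.3] shift final-axes [ 3.  -3.6 -2.3]
```

Call:
carry_out:
  motion:
    - [0, 0, 0, 2.5, 0, -2, 0.6]
    - [0, 0, 0, 0, -1.5, 0, 0.6]
    - [0, 0, 0, 0, -1, 0, 0.6]
    - [0, 0, 0, 0, -1, 0, 0.6]
    - [0, 0, 0, 0, 0, 0, 0.6]

```text
time: 6.7
position: [518.9, 72.9, 20.1]
tcp_rot: [57.1, 89.7, 44.1]
ft_force: [0.0, 1.6, -1.4]
opening: 42.0
```

```bash
python3 -c "
from h import *
todo(518,69.4,19.4,-12.8)"
```

```text
t 6.7 pos [518.9  72.9  20.1] jaw -13.0 open 42.0 q7 0.0 F [ 0.   1.6 -1.4]
turn [-0.2  0.1 -0.2] shift now-axes [ 0.7 -3.6 -0.1] shift final-axes [ 0.7 -3.6 -0.1]
```

Call:
carry_out:
  motion:
    - [0, 0, 0, 0, -3, 0, 0.6]
    - [0, 0, 0, 0, -3, 0, 0.6]
    - [0, 0, 0, 0, -3, 0, 0.6]

```text
time: 7.0
position: [518.8, 72.7, 20.5]
tcp_rot: [77.0, 89.1, 64.2]
ft_force: [2.1, 8.4, -3.3]
opening: 41.9
```

Call:
carry_out:
  motion:
    - [0, 0.5, 0, 0, 1, 0, 0.6]
    - [0, 0, 0, 1.5, 0, 0, 0.6]
    - [0, 0, 0, 1, -0.5, 0, 0.6]
    - [0, 0, 0, 0, 0, 0, 0.6]

```text
time: 7.4
position: [519.0, 72.7, 19.3]
tcp_rot: [110.6, 89.0, 97.8]
ft_force: [0.5, 2.9, -1.5]
opening: 42.1
```

```bash
python3 -c "
from h import *
todo(518,69.4,19.4,-12.8)
cv2.imwrite('pics/s3.png',cv2.resize(arm.get_image('scene')[170:230,100:200,::-1],None,fx=8,fy=8,interpolation=cv2.INTER_CUBIC))"
```

```text
t 7.4 pos [519.   72.7  19.3] jaw -12.8 open 42.1 q7 1.0 F [ 0.5  2.9 -1.5]
turn [-0.  -0.3 -0.9] shift now-axes [-0.2 -3.5 -0.3] shift final-axes [-0.1 -3.5 -0.3]
```

View pics/s3.png

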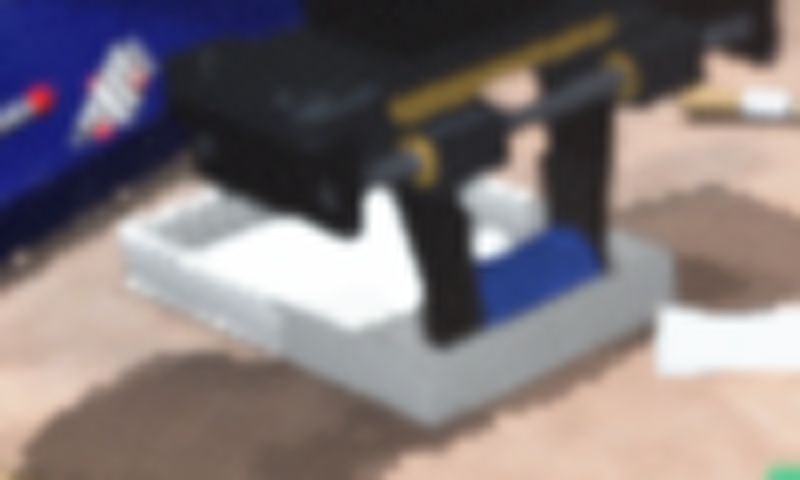

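Call:
carry_out:
  motion:
    - [0, 0, 0, 0.5, 0, 0, 0.4]
    - [0, 0, 0, 0, 0, 0, 0.35]
    - [0, 0, 0, 0, 0, 0, 0.35]
    - [0, 0, 0, -10, 0, 0, 0.35]
    - [0, 0, 0, -40, 0, 0, 0.35]
    - [0, 0, 0, -30, 0, 0, 0]

```text
time: 8.05
position: [515.4, 66.5, 97.6]
tcp_rot: [159.4, 89.1, 146.3]
ft_force: [0.7, 0.2, 0.2]
opening: 59.4
```

```bash
python3 -c "
from h import *
legs([(622,-60,105),(626,-110.5,80)],0.5)
cv2.imwrite('pics/s4.png',cv2.resize(arm.get_image('scene')[170:230,100:200,::-1],None,fx=8,fy=8,interpolation=cv2.INTER_CUBIC))"
```

```text
t 8.05 pos [515.4  66.5  97.6] jaw -13.0 open 59.4 q7 -4.0 F [0.7 0.2 0.2] turn total -13.5
[np.float64(-8.5), 0, 0, -2, -25, 33] [np.float64(-5.0), 0, 0, -2, -29, 29] [np.float64(-0.0), 0, 0, -2, -32, 26] [np.float64(-0.0), 0, 0, -2, -32, 26] | jaw 0.5
[np.float64(-0.0), 0, 0, 12, -25, 2] [np.float64(-0.0), 0, 0, 12, -25, 2] | jaw 0.5
left -0.0
```

View pics/s4.png

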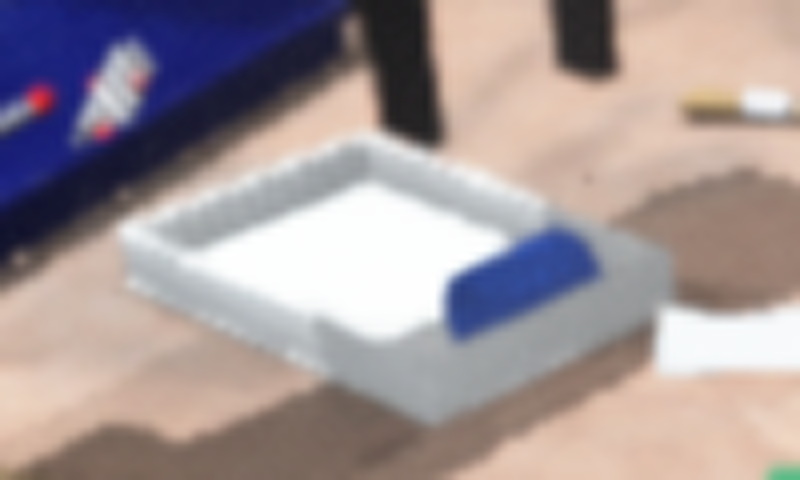

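Call:
carry_out:
  motion:
    - [-4.5, 0, 0, -2, -22, 30, 0]
    - [-4.5, 0, 0, -2, -26, 28, 0]
    - [-4.5, 0, 0, -2, -29, 26, 0]
    - [0, 0, 0, -2, -30, 22, 0]
    - [0, 0, 0, 12, -25, 2, 0]
    - [0, 0, 0, 12, -20, 1, 0]
    - [0, 0, 0, 0, 0, 0, 0]

```text
time: 8.8
position: [622.5, -102.2, 89.0]
tcp_rot: [72.7, 89.4, 74.0]
ft_force: [-0.2, -1.1, -0.5]
opening: 86.9
```

```bash
python3 -c "
from h import *
todo(626,-110.5,14,0.5)"
```

```text
t 8.8 pos [ 622.5 -102.2   89. ] jaw 1.3 open 86.9 q7 26.0 F [-0.2 -1.1 -0.5]
turn [ 0.8  0.2 -0.6] shift now-axes [75.  -9.1  3.1] shift final-axes [75.  -8.4  3.4]
```

```bash
python3 - <<'E'
from h import *
im=cv2.imread("pics/top0.png")
g=im.astype(int)
for nm,(u,v),z in(("thick",(302,263),16),("mid",(254,180),13),("thin",(357,192),10)):
    for th in (0,20,40):
        b=((g[:,:,0]-g[:,:,2])>th).astype(np.uint8)
        n,l,st,ce=cv2.connectedComponentsWithStats(b)
        k=l[v,u];vv,uu=np.nonzero(l==k)
        p=ray("top",np.c_[uu,vv],z)[:,:2];r=cv2.minAreaRect(p.astype(np.float32));C=np.linalg.eigh(np.cov(p.T))
        print(nm,th,len(p),p.mean(0).round(1),np.round(r[0]+r[1],1),round(r[2],1),np.sqrt(12*C[0]).round(1),np.degrees(np.arctan2(C[1][1,1],C[1][0,1])).round(1))
v=180;print(im[180,243:266].tolist())
E
```

```text
thick 0 295 [ 438.  -226.6] [ 438.7 -226.3   45.1   31.7] 1.3 [32.5 45.4] 178.8
thick 20 268 [ 437.9 -226.8] [ 437.6 -226.3   42.9   31.7] 1.3 [30.6 44.2] 176.2
thick 40 255 [ 438.1 -226.6] [ 437.7 -227.5   42.8   29.5] 1.4 [29.5 43.6] -179.7
mid 0 228 [ 626.  -110.6] [ 626.2 -110.4   44.1   25.4] 1.7 [26.6 44.9] 178.8
mid 20 211 [ 626.5 -110.9] [ 626.2 -110.4   44.1   25.4] 1.6 [24.8 44.8] 178.0
mid 40 192 [ 627.2 -110.7] [ 627.3 -111.5   41.8   23.1] 1.7 [23.7 43.2] 179.6
thin 0 4035 [ 499.6 -387.3] [ 513.7 -390.1  236.1  153.1] 6.5 [115.6 210.8] -154.0
thin 20 3506 [ 500.2 -382.9] [ 504.7 -367.8  239.2  144. ] 25.3 [106.2 211.8] -157.3
thin 40 905 [ 575.8 -356. ] [ 583.1 -359.4   88.3   80.4] 81.5 [65.6 89.2] 73.9
[[116, 136, 162], [112, 131, 159], [118, 137, 164], [118, 138, 166], [110, 122, 147], [113, 89, 97], [140, 66, 44], [162, 59, 9], [186, 74, 14], [198, 82, 15], [212, 96, 28], [213, 95, 29], [198, 84, 16], [182, 73, 16], [163, 61, 8], [135, 51, 22], [102, 66, 69], [96, 103, 124], [105, 124, 149], [112, 130, 158], [117, 136, 163], [118, 138, 165], [117, 136, 165]]
```

Call:
carry_out:
  motion:
    - [0.8, 0, -0.6, 20, -8.5, 3, 0]
    - [0, 0, 0, 20, 0, 0, 0]
    - [0, 0, 0, 0, 0, 0, 0]

```text
time: 9.1
position: [626.4, -109.2, 50.1]
tcp_rot: [0.5, 89.7, 1.0]
ft_force: [0.8, 0.6, -0.1]
opening: 87.2
```

```bash
python3 -c "
from h import *
todo(626,-110.5,14,0.5)"
```

```text
t 9.1 pos [ 626.4 -109.2   50.1] jaw 0.5 open 87.2 q7 27.0 F [ 0.8  0.6 -0.1]
turn [-0.   0.3 -0. ] shift now-axes [36.1 -1.3 -0.6] shift final-axes [36.1 -1.3 -0.4]
```

Call:
carry_out:
  motion:
    - [0, 0, 0, 15, -1.3, 0, 0.2]
    - [0, 0, 0, 12, 0, 0, 0.2]
    - [0, 0, 0, 8, 0, 0, 0.3]
    - [0, 0, 0, 0, 0, 0, 0.6]
    - [0, 0, 0, 0, 0, 0, 0.6]

```text
time: 9.6
position: [628.0, -107.4, 15.1]
tcp_rot: [9.7, 89.6, 10.4]
ft_force: [-0.4, -0.1, 0.2]
opening: 55.2
```

```bash
python3 -c "
from h import *
todo(626,-110.5,14,0.5)
cv2.imwrite('pics/s5.png',cv2.resize(arm.get_image('scene')[170:240,190:310,::-1],None,fx=6,fy=6,interpolation=cv2.INTER_CUBIC))"
```

```text
t 9.6 pos [ 628.  -107.4   15.1] jaw 0.7 open 55.2 q7 28.0 F [-0.4 -0.1  0.2]
turn [ 0.2  0.4 -0.1] shift now-axes [ 1.  -3.  -2.1] shift final-axes [ 1.1 -3.  -2.1]
```

View pics/s5.png

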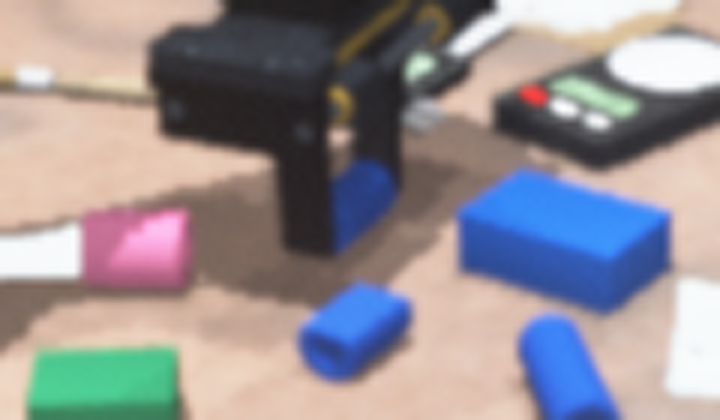

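Call:
carry_out:
  motion:
    - [0, 0, 0, 0, -4, -1, 0.45]
    - [0, 0, 0, 0, 0, 0, 0.6]
    - [0, 0, 0, 0, 0, 0, 0.6]
    - [0, 0, 0, 0, 0, 0, 0.6]
    - [0, 0, 0, 0, 0, 0, 0.6]

```text
time: 10.15
position: [627.7, -112.4, 16.5]
tcp_rot: [5.7, 89.4, 6.3]
ft_force: [0.5, -0.3, -0.7]
opening: 41.9
```

```bash
python3 -c "
from h import *
todo(626,-110.5,75,-12.8)
cv2.imwrite('pics/s6.png',cv2.resize(arm.get_image('scene')[170:240,190:310,::-1],None,fx=6,fy=6,interpolation=cv2.INTER_CUBIC))"
```

```text
t 10.15 pos [ 627.7 -112.4   16.5] jaw 0.6 open 41.9 q7 29.0 F [ 0.5 -0.3 -0.7]
turn [13.4  0.6 -0.1] shift now-axes [-58.5   2.   -1.1] shift final-axes [-58.5   1.5  -2.1]
```

View pics/s6.png

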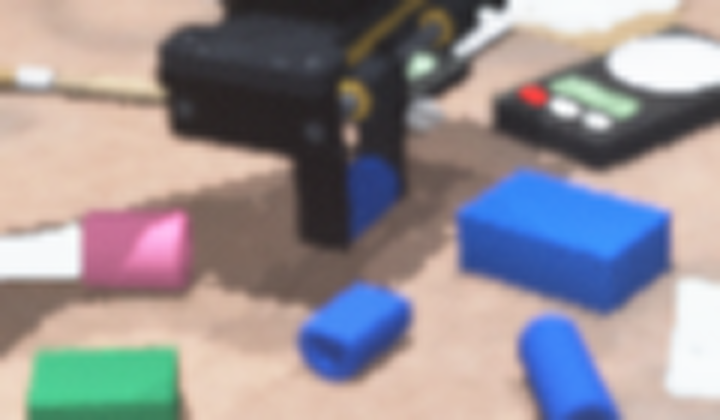

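```bash
python3 -c "
from h import *
legs([(620,-80,80),(527,108.4,80)],-12.8)"
```

```text
t 10.2 pos [ 627.7 -112.4   16.5] jaw 0.6 open 42.1 q7 29.0 F [-0.3 -0.2 -0.7] turn total 13.4
[np.float64(8.5), 0, 0, -32, 16, -4] [np.float64(4.9), 0, 0, -32, 16, -6] | jaw -12.8
[np.float64(-0.0), 0, 0, 0, 33, -26] [np.float64(-0.0), 0, 0, 0, 33, -26] [np.float64(-0.0), 0, 0, 0, 33, -26] [np.float64(-0.0), 0, 0, 0, 33, -26] [np.float64(-0.0), 0, 0, 0, 33, -26] | jaw -12.8
left -0.0
```

Call:
carry_out:
  motion:
    - [0, 0, 0, -30, 0, 0, 0.6]
    - [4.5, 0, 0, -30, 6, 0, 0.6]
    - [4.5, 0, 0, -4, 30, -16, 0.6]
    - [4.4, 0, 0, 0, 34, -24, 0.6]
    - [0, 0, 0, 0, 34, -26, 0.6]
    - [0, 0, 0, 0, 34, -26, 0.6]
    - [0, 0, 0, 0, 34, -26, 0.6]
    - [0, 0, 0, 0, 18, -10, 0.6]
    - [0, 0, 0, 0, 0, 0, 0.6]

```text
time: 11.1
position: [534.7, 105.0, 82.2]
tcp_rot: [17.2, 89.3, 3.7]
ft_force: [0.5, 0.4, -0.6]
opening: 42.2
```

```bash
python3 -c "
from h import *
todo(527,108.4,24,-12.8)"
```

```text
t 11.1 pos [534.7 105.   82.2] jaw -13.5 open 42.2 q7 -7.0 F [ 0.5  0.4 -0.6]
turn [-0.7  0.7 -0.2] shift now-axes [58.1  1.3 -8.9] shift final-axes [58.2  1.6 -8.2]
```

Call:
carry_out:
  motion:
    - [-0.7, 0.7, -0.2, 10, 2, -8, 0.6]
    - [0, 0, 0, 20, 0, 0, 0.6]
    - [0, 0, 0, 12, 0, 0, 0.6]
    - [0, 0, 0, 0, 0, 0, 0.6]

```text
time: 11.5
position: [527.7, 105.9, 38.0]
tcp_rot: [-106.5, 89.9, -119.4]
ft_force: [0.2, -0.4, -0.7]
opening: 41.9
```

```bash
python3 -c "
from h import *
todo(527,108.4,19,-12.8)
cv2.imwrite('pics/s7.png',cv2.resize(arm.get_image('scene')[170:230,100:200,::-1],None,fx=8,fy=8,interpolation=cv2.INTER_CUBIC))"
```

```text
t 11.5 pos [527.7 105.9  38. ] jaw -12.9 open 41.9 q7 -4.0 F [ 0.2 -0.4 -0.7]
turn [-0.1 -0.   0.1] shift now-axes [19.   2.3 -1.2] shift final-axes [19.   2.3 -1.2]
```

View pics/s7.png

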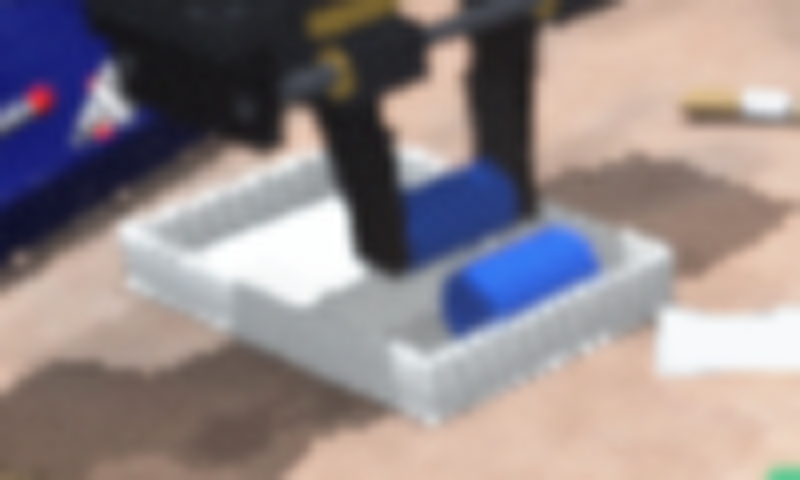

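Call:
carry_out:
  motion:
    - [0, 0, 0, 10, 2, -1, 0.6]
    - [0, 0, 0, 7, 0, 0, 0.6]
    - [0, 0, 0, 2, 0, 0, 0.6]
    - [0, 0, 0, 0, -2, 0, 0.6]
    - [0, 0, 0, 0, -2, 0, 0.6]
    - [0, 0, 0, 0, 0, 0, 0.6]

```text
time: 12.15
position: [528.3, 101.9, 19.3]
tcp_rot: [-8.2, 89.8, -21.4]
ft_force: [0.8, -0.8, 0.2]
opening: 41.7
```

```bash
cat >> h.py <<'E'
C=np.array([531.6,129.9]);Y=np.array([np.cos(np.radians(77.2)),np.sin(np.radians(77.2))]);X=np.array([Y[1],-Y[0]])
def tr():
    s=arm.sense();d=s["position"][:2]-C;f=s["ft_force"][:2];print("tray xy",(d@X).round(1),(d@Y).round(1),"z",s["position"][2].round(1),"Fxy tray",(f@X).round(1),(f@Y).round(1),"Fz",s["ft_force"][2].round(1))
E
python3 -c "
from h import *
tr();todo(527,105,19,-12.8)"
```

```text
tray xy 3.0 -28.0 z 19.3 Fxy tray 0.9 -0.6 Fz 0.2
t 12.15 pos [528.3 101.9  19.3] jaw -13.1 open 41.7 q7 -2.0 F [ 0.8 -0.8  0.2]
turn [-0.3  0.2  0. ] shift now-axes [ 0.3  2.7 -2. ] shift final-axes [ 0.3  2.7 -2. ]
```

Call:
carry_out:
  motion:
    - [0, 0, 0, 0.5, -1.5, -1.5, 0.6]
    - [0, 0, 0, 0, -1.5, 0, 0.6]

```text
time: 12.35
position: [526.3, 99.4, 19.2]
tcp_rot: [3.1, 89.8, -10.0]
ft_force: [0.1, -0.3, -0.3]
opening: 41.9
```

```bash
python3 -c "
from h import *
tr()"
```

```text
tray xy 1.6 -30.9 z 19.2 Fxy tray 0.2 -0.3 Fz -0.3
```

Call:
carry_out:
  motion:
    - [0, 0, 0, 0.3, -1.5, 0, 0.6]
    - [0, 0, 0, 0, -1.5, 0, 0.6]

```text
time: 12.55
position: [525.9, 96.8, 19.2]
tcp_rot: [14.8, 89.7, 1.7]
ft_force: [1.0, 3.2, -0.2]
opening: 41.8
```

```bash
python3 -c "
from h import *
tr()
cv2.imwrite('pics/s8.png',cv2.resize(arm.get_image('scene')[170:230,100:200,::-1],None,fx=8,fy=8,interpolation=cv2.INTER_CUBIC))"
```

```text
tray xy 1.8 -33.6 z 19.2 Fxy tray 0.3 3.4 Fz -0.2
```

View pics/s8.png

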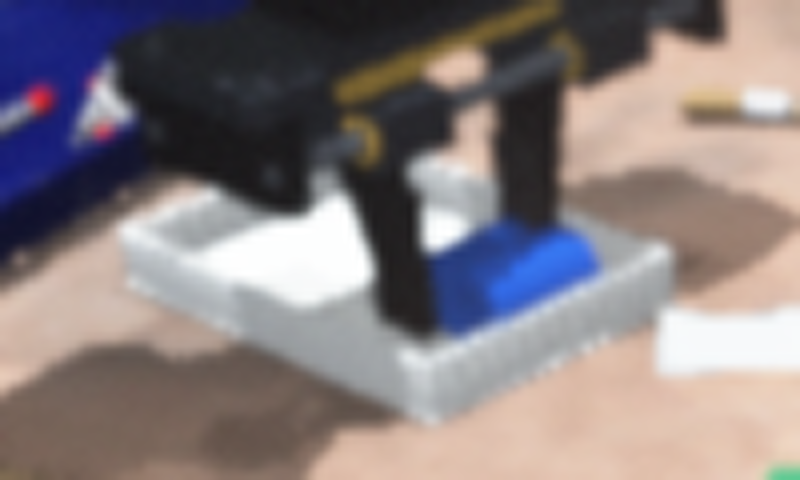

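Call:
carry_out:
  motion:
    - [0, 0, 0, 1, 0.3, 0, 0.6]
    - [0, 0, 0, 0.5, 0, 0, 0.4]
    - [0, 0, 0, 0, 0, 0, 0.35]
    - [0, 0, 0, 0, 0, 0, 0.35]
    - [0, 0, 0, -10, 0, 0, 0.35]
    - [0, 0, 0, -40, 0, 0, 0.35]
    - [0, 0, 0, -35, 0, 0, 0]

```text
time: 13.3
position: [522.4, 95.6, 101.8]
tcp_rot: [-126.8, 89.6, -139.9]
ft_force: [1.1, 1.3, 1.0]
opening: 59.5
```

```bash
python3 -c "
from h import *
tr()
legs([(580,-80,105),(600,-300,105),(604,-348.5,90)],24)
cv2.imwrite('pics/s9.png',cv2.resize(arm.get_image('scene')[170:230,100:200,::-1],None,fx=8,fy=8,interpolation=cv2.INTER_CUBIC))"
```

```text
tray xy -1.4 -35.4 z 101.8 Fxy tray 0.8 1.5 Fz 1.0
t 13.3 pos [522.4  95.6 101.8] jaw -13.1 open 59.5 q7 -7.0 F [1.1 1.3 1. ] turn total -37.1
[np.float64(-8.5), 0, 0, -1, -39, 24] [np.float64(-8.5), 0, 0, -1, -43, 18] [np.float64(-8.5), 0, 0, -1, -45, 11] [np.float64(-8.5), 0, 0, -1, -46, 5] | jaw 20.9
[np.float64(-3.1), 0, 0, 0, -43, -12] [np.float64(-0.0), 0, 0, 0, -42, -14] [np.float64(-0.0), 0, 0, 0, -42, -14] [np.float64(-0.0), 0, 0, 0, -42, -14] [np.float64(-0.0), 0, 0, 0, -42, -14] | jaw 24.0
[np.float64(-0.0), 0, 0, 8, -23, -8] [np.float64(-0.0), 0, 0, 8, -23, -8] | jaw 24.0
left -0.0
```

View pics/s9.png

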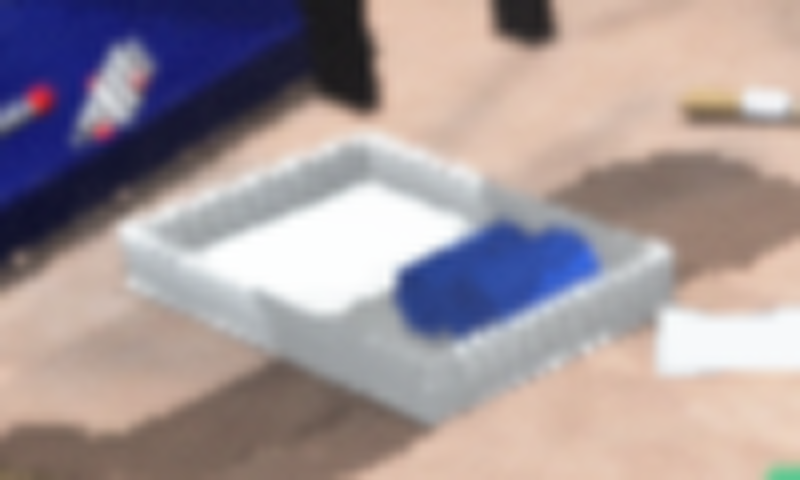

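Call:
carry_out:
  motion:
    - [-8, 0, 0, -1, -39, 24, 0]
    - [-8, 0, 0, -1, -43, 18, 0]
    - [-8, 0, 0, -1, -45, 11, 0]
    - [-8, 0, 0, -1, -46, 5, 0]
    - [-5, 0, 0, 0, -43, -12, 0]
    - [0, 0, 0, 0, -42, -14, 0]
    - [0, 0, 0, 0, -42, -14, 0]
    - [0, 0, 0, 0, -42, -14, 0]
    - [0, 0, 0, 0, -40, -13, 0]
    - [0, 0, 0, 8, -20, -7, 0]
    - [0, 0, 0, 8, -10, -3, 0]
    - [0, 0, 0, 0, 0, 0, 0]

```text
time: 14.55
position: [618.9, -342.9, 103.8]
tcp_rot: [-38.0, 89.0, -12.4]
ft_force: [0.5, 0.1, -0.7]
opening: 86.8
```

```bash
python3 -c "
from h import *
todo(604,-348.5,14,24)"
```

```text
t 14.55 pos [ 618.9 -342.9  103.8] jaw 25.6 open 86.8 q7 67.0 F [ 0.5  0.1 -0.7]
turn [1.6 0.8 0.6] shift now-axes [ 89.5   2.4 -17. ] shift final-axes [ 89.8   1.  -15.9]
```

Call:
carry_out:
  motion:
    - [1.6, 0.8, 0.6, 20, 1, -16, 0]
    - [0, 0, 0, 25, 0, 0, 0]
    - [0, 0, 0, 0, 0, 0, 0]

```text
time: 14.85
position: [603.5, -344.1, 56.3]
tcp_rot: [104.0, 89.7, 128.1]
ft_force: [-1.2, -0.2, 0.7]
opening: 87.1
```

```bash
python3 -c "
from h import *
todo(604,-348.5,14,24)"
```

```text
t 14.85 pos [ 603.5 -344.1   56.3] jaw 24.1 open 87.1 q7 67.0 F [-1.2 -0.2  0.7]
turn [ 0.1 -0.1 -0.3] shift now-axes [42.3 -4.4 -1.2] shift final-axes [42.3 -4.2 -1.3]
```

Call:
carry_out:
  motion:
    - [0, 0, 0, 15, -5, -1, 0.1]
    - [0, 0, 0, 14, 0, 0, 0.1]
    - [0, 0, 0, 12, 0, 0, 0.2]
    - [0, 0, 0, 0, 0, 0, 0.35]

```text
time: 15.25
position: [604.9, -346.0, 12.5]
tcp_rot: [100.3, 89.6, 124.7]
ft_force: [0.9, 0.3, 0.4]
opening: 69.5
```

```bash
python3 -c "
from h import *
todo(604,-348.5,15,24)
cv2.imwrite('pics/s10.png',cv2.resize(arm.get_image('scene')[170:270,270:400,::-1],None,fx=6,fy=6,interpolation=cv2.INTER_CUBIC))"
```

```text
t 15.25 pos [ 604.9 -346.    12.5] jaw 24.3 open 69.5 q7 69.0 F [0.9 0.3 0.4]
turn [ 0.3 -0.1 -0.4] shift now-axes [-2.5 -1.9 -1.8] shift final-axes [-2.5 -1.9 -1.8]
```

View pics/s10.png

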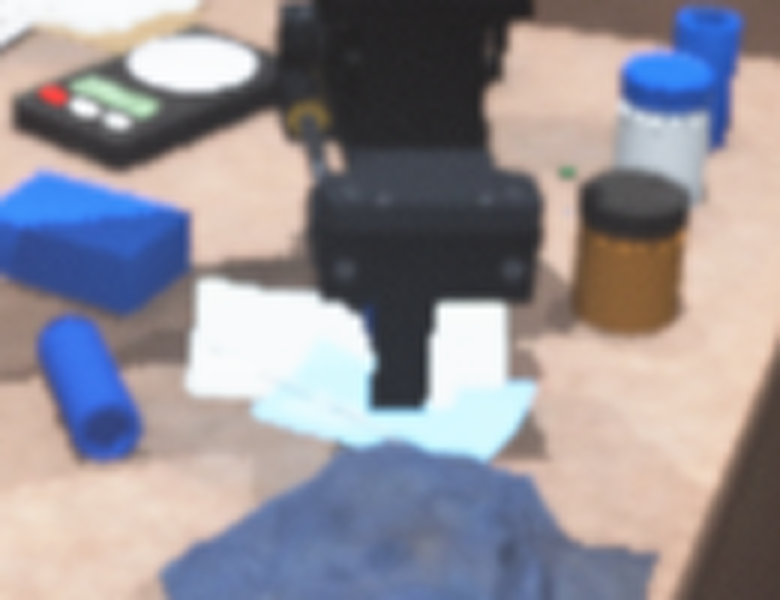

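Call:
carry_out:
  motion:
    - [0, 0, 0, -2.5, -1.5, -1.5, 0.45]
    - [0, 0, 0, 0, 0, 0, 0.6]
    - [0, 0, 0, 0, 0, 0, 0.6]
    - [0, 0, 0, 0, 0, 0, 0.6]
    - [0, 0, 0, 0, 0, 0, 0.6]
    - [0, 0, 0, 0, 0, 0, 0.6]

```text
time: 15.9
position: [606.2, -349.9, 19.0]
tcp_rot: [30.5, 89.8, 54.8]
ft_force: [0.6, -0.1, 0.3]
opening: 41.9
```

```bash
python3 -c "
from h import *
todo(604,-348.5,14.5,24)"
```

```text
t 15.9 pos [ 606.2 -349.9   19. ] jaw 24.3 open 41.9 q7 69.0 F [ 0.6 -0.1  0.3]
turn [ 0.3  0.2 -0.1] shift now-axes [ 4.5  2.2 -1.4] shift final-axes [ 4.5  2.2 -1.4]
```

Call:
carry_out:
  motion:
    - [0, 0, 0, 0, 0, 0, 0.45]
    - [0, 0, 0, 4.5, 1, 0, 0.45]
    - [0, 0, 0, 0.5, 0, 0, 0.6]
    - [0, 0, 0, 0, 0, 0, 0.6]
    - [0, 0, 0, 0, 0, 0, 0.6]
    - [0, 0, 0, 0, 0, 0, 0.6]

```text
time: 16.5
position: [606.0, -348.9, 13.9]
tcp_rot: [20.7, 89.8, 45.0]
ft_force: [-0.0, 0.4, 0.7]
opening: 41.6
```

```bash
python3 -c "
from h import *
todo(604,-348.5,14.5,24)"
```

```text
t 16.5 pos [ 606.  -348.9   13.9] jaw 24.3 open 41.6 q7 69.0 F [-0.   0.4  0.7]
turn [ 0.3  0.2 -0.1] shift now-axes [-0.6  1.2 -1.7] shift final-axes [-0.6  1.2 -1.7]
```

```bash
python3 -c "
from h import *
legs([(606,-349,80),(590,-80,90),(532,130,85)],-12.8)"
```

```text
t 16.5 pos [ 606.  -348.9   13.9] jaw 24.3 open 41.6 q7 69.0 F [-0.   0.4  0.7] turn total 37.1
[np.float64(8.5), 0, 0, -33, 0, 0] [np.float64(8.5), 0, 0, -33, 0, 0] | jaw 7.3
[np.float64(8.5), 0, 0, -2, 45, 3] [np.float64(8.5), 0, 0, -2, 45, -4] [np.float64(3.1), 0, 0, -2, 44, -10] [np.float64(-0.0), 0, 0, -2, 43, -13] [np.float64(-0.0), 0, 0, -2, 43, -13] [np.float64(-0.0), 0, 0, -2, 43, -13] | jaw -12.8
[np.float64(-0.0), 0, 0, 1, 38, -21] [np.float64(-0.0), 0, 0, 1, 38, -21] [np.float64(-0.0), 0, 0, 1, 38, -21] [np.float64(-0.0), 0, 0, 1, 38, -21] [np.float64(-0.0), 0, 0, 1, 38, -21] | jaw -12.8
left -0.0
```

Call:
carry_out:
  motion:
    - [0, 0, 0, -33, 0, 0, 0.6]
    - [8, 0, 0, -33, 0, 0, 0.6]
    - [8, 0, 0, -4, 42, 10, 0.6]
    - [8, 0, 0, -2, 45, 3, 0.6]
    - [8, 0, 0, -2, 45, -4, 0.6]
    - [5, 0, 0, -2, 44, -10, 0.6]
    - [0, 0, 0, -2, 43, -13, 0.6]
    - [0, 0, 0, 0, 43, -13, 0.6]
    - [0, 0, 0, 0, 40, -18, 0.6]
    - [0, 0, 0, 0, 38, -20, 0.6]
    - [0, 0, 0, 0, 38, -20, 0.6]
    - [0, 0, 0, 0, 30, -16, 0.6]

```text
time: 17.7
position: [552.8, 86.9, 94.4]
tcp_rot: [4.2, 89.7, -10.5]
ft_force: [0.2, 0.2, 0.4]
opening: 41.9
```

```bash
python3 -c "
from h import *
todo(532,130,24,-12.8)"
```

```text
t 17.7 pos [552.8  86.9  94.4] jaw -14.7 open 41.9 q7 -4.0 F [0.2 0.2 0.4]
turn [-1.9  0.3 -0. ] shift now-axes [ 70.2  36.4 -31.4] shift final-axes [ 70.4  37.4 -29.8]
```

Call:
carry_out:
  motion:
    - [-1.9, 0.3, 0, 10, 25, -16, 0.6]
    - [0, 0, 0, 15, 10, -10, 0.6]
    - [0, 0, 0, 10, 0, 0, 0.6]
    - [0, 0, 0, 0, 0, 0, 0.6]

```text
time: 18.1
position: [534.1, 136.6, 58.3]
tcp_rot: [96.6, 89.8, 84.7]
ft_force: [0.3, 0.2, -0.7]
opening: 41.7
```

```bash
python3 -c "
from h import *
tr();todo(532,130,19,-12.8)"
```

```text
tray xy 1.0 7.1 z 58.3 Fxy tray 0.3 0.3 Fz -0.7
t 18.1 pos [534.1 136.6  58.3] jaw -12.0 open 41.7 q7 -4.0 F [ 0.3  0.2 -0.7]
turn [ 0.8 -0.  -0.2] shift now-axes [39.2 -7.1 -0.7] shift final-axes [39.3 -6.9 -0.6]
```

Call:
carry_out:
  motion:
    - [0.8, 0, 0, 14, -6, -1, 0.6]
    - [0, 0, 0, 14, 0, 0, 0.6]
    - [0, 0, 0, 10, 0, 0, 0.6]
    - [0, 0, 0, 2, 0, 0, 0.6]
    - [0, 0, 0, 0, 0, 0, 0.6]

```text
time: 18.6
position: [533.9, 125.8, 16.2]
tcp_rot: [85.1, 89.8, 71.8]
ft_force: [-4.0, 2.6, 13.0]
opening: 41.7
```

```bash
python3 -c "
from h import *
tr();todo(532,130,16,-12.8)
cv2.imwrite('pics/s11.png',cv2.resize(arm.get_image('scene')[170:230,100:200,::-1],None,fx=8,fy=8,interpolation=cv2.INTER_CUBIC))"
```

```text
tray xy 3.1 -3.5 z 16.2 Fxy tray -4.4 1.6 Fz 13.0
t 18.6 pos [533.9 125.8  16.2] jaw -13.3 open 41.7 q7 -2.0 F [-4.   2.6 13. ]
turn [-0.5  0.  -0.2] shift now-axes [ 0.2  3.7 -2.8] shift final-axes [ 0.2  3.7 -2.8]
```

View pics/s11.png

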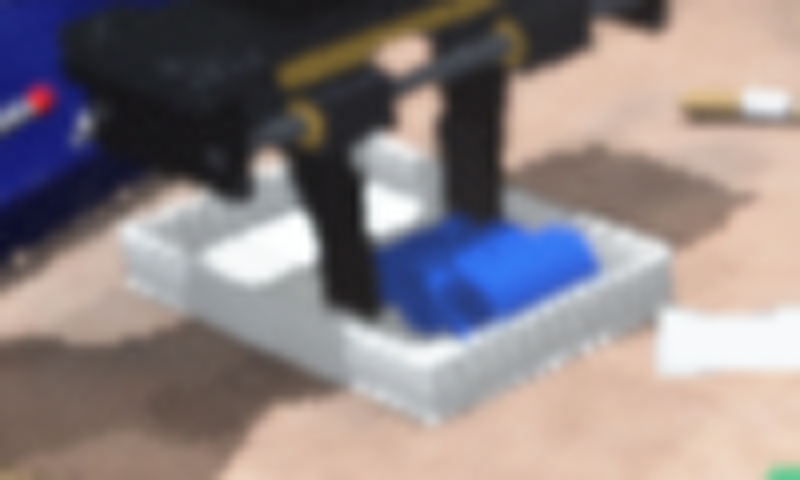

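Call:
carry_out:
  motion:
    - [-0.4, 0, 0, -1, 0, -1.5, 0.6]
    - [0, 0, 0, 0, -2, 0, 0.6]
    - [0, 0, 0, 0, -2, 0, 0.6]

```text
time: 18.95
position: [532.3, 121.3, 17.4]
tcp_rot: [64.8, 89.7, 51.8]
ft_force: [0.6, -0.6, -0.4]
opening: 41.6
```

```bash
python3 -c "
from h import *
tr()"
```

```text
tray xy 2.6 -8.2 z 17.4 Fxy tray 0.7 -0.5 Fz -0.4
```

Call:
carry_out:
  motion:
    - [0, 0, 0, 0.5, -1.5, -1, 0.6]
    - [0, 0, 0, 0, -1.5, 0, 0.6]

```text
time: 19.15
position: [532.2, 120.5, 17.4]
tcp_rot: [60.5, 89.5, 47.6]
ft_force: [0.8, 5.1, -0.0]
opening: 42.0
```

```bash
python3 -c "
from h import *
tr()"
```

```text
tray xy 2.7 -9.0 z 17.4 Fxy tray -0.3 5.2 Fz -0.0
```

Call:
carry_out:
  motion:
    - [0, 0, 0, 1, 0.2, 0, 0.6]
    - [0, 0, 0, 0.5, 0, 0, 0.4]
    - [0, 0, 0, 0, 0, 0, 0.35]
    - [0, 0, 0, 0, 0, 0, 0.35]
    - [0, 0, 0, -10, 0, 0, 0.35]
    - [0, 0, 0, -40, 0, 0, 0.35]
    - [0, 0, 0, -40, 0, 0, 0]

```text
time: 19.85
position: [526.7, 116.5, 103.9]
tcp_rot: [-156.6, 89.5, -169.6]
ft_force: [0.0, 0.1, 0.7]
opening: 59.8
```

```bash
python3 -c "
from h import *
tr()
legs([(480,0,105),(443.7,-101.9,100)],28.5)
cv2.imwrite('pics/s12.png',cv2.resize(arm.get_image('scene')[170:230,100:200,::-1],None,fx=8,fy=8,interpolation=cv2.INTER_CUBIC))"
```

```text
tray xy -1.8 -14.2 z 103.9 Fxy tray -0.0 0.1 Fz 0.7
t 19.85 pos [526.7 116.5 103.9] jaw -13.1 open 59.8 q7 -7.0 F [0.  0.1 0.7] turn total -41.6
[np.float64(-8.5), 0, 0, 0, -41, -6] [np.float64(-8.5), 0, 0, 0, -40, -12] [np.float64(-8.5), 0, 0, 0, -38, -18] | jaw 12.4
[np.float64(-8.5), 0, 0, 2, -31, -19] [np.float64(-7.6), 0, 0, 2, -27, -23] [np.float64(-0.0), 0, 0, 2, -24, -27] | jaw 28.5
left -0.0
```

View pics/s12.png

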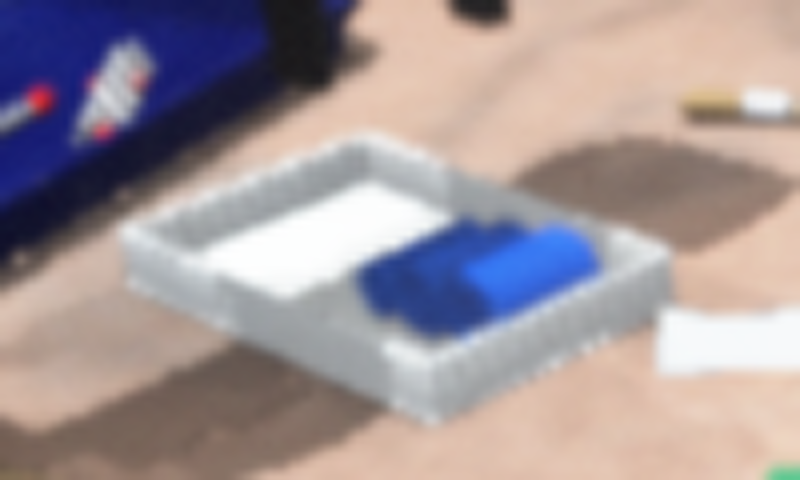

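Call:
carry_out:
  motion:
    - [-8, 0, 0, 0, -41, -6, 0]
    - [-8, 0, 0, 0, -40, -12, 0]
    - [-8, 0, 0, 0, -38, -18, 0]
    - [-8, 0, 0, 2, -31, -19, 0]
    - [-8, 0, 0, 2, -27, -23, 0]
    - [-2, 0, 0, 2, -12, -20, 0]
    - [0, 0, 0, 0, 0, 0, 0]

```text
time: 20.6
position: [449.2, -94.3, 110.0]
tcp_rot: [-17.6, 89.0, 13.0]
ft_force: [-1.5, -0.6, -0.8]
opening: 86.9
```

```bash
python3 -c "
from h import *
todo(443.5,-102,16,29)"
```

```text
t 20.6 pos [449.2 -94.3 110. ] jaw 30.7 open 86.9 q7 53.0 F [-1.5 -0.6 -0.8]
turn [1.7 0.9 0.3] shift now-axes [ 93.9  -3.2 -10.4] shift final-axes [94.  -4.  -8.8]
```

Call:
carry_out:
  motion:
    - [1.7, 0.9, 0.3, 30, -4, -9, 0]
    - [0, 0, 0, 25, 0, 0, 0]
    - [0, 0, 0, 0, 0, 0, 0]

```text
time: 20.9
position: [446.9, -102.0, 56.1]
tcp_rot: [-18.0, 89.6, 10.8]
ft_force: [-0.6, 0.5, -0.1]
opening: 86.9
```

```bash
python3 -c "
from h import *
todo(443.5,-102,16,29)"
```

```text
t 20.9 pos [ 446.9 -102.    56.1] jaw 28.7 open 86.9 q7 57.0 F [-0.6  0.5 -0.1]
turn [-0.3  0.4  0.1] shift now-axes [40.1  1.7 -3.3] shift final-axes [40.1  1.6 -3. ]
```

Call:
carry_out:
  motion:
    - [-0.3, 0.4, 0, 15, 1, -3, 0]
    - [0, 0, 0, 14, 0, 0, 0]
    - [0, 0, 0, 9, 0, 0, 0.2]
    - [0, 0, 0, 0, 0, 0, 0.35]
  newtons: 20

```text
time: 21.3
position: [448.1, -100.2, 20.3]
tcp_rot: [-45.6, 89.6, -16.3]
ft_force: [-0.3, -0.9, 0.7]
opening: 77.5
```

```bash
python3 -c "
from h import *
todo(443.5,-102,16,29)
cv2.imwrite('pics/s13.png',cv2.resize(arm.get_image('scene')[190:260,150:270,::-1],None,fx=6,fy=6,interpolation=cv2.INTER_CUBIC))"
```

```text
t 21.3 pos [ 448.1 -100.2   20.3] jaw 29.2 open 77.5 q7 60.0 F [-0.3 -0.9  0.7]
turn [0.2 0.3 0.3] shift now-axes [ 4.3  0.7 -4.9] shift final-axes [ 4.3  0.7 -4.9]
```

View pics/s13.png

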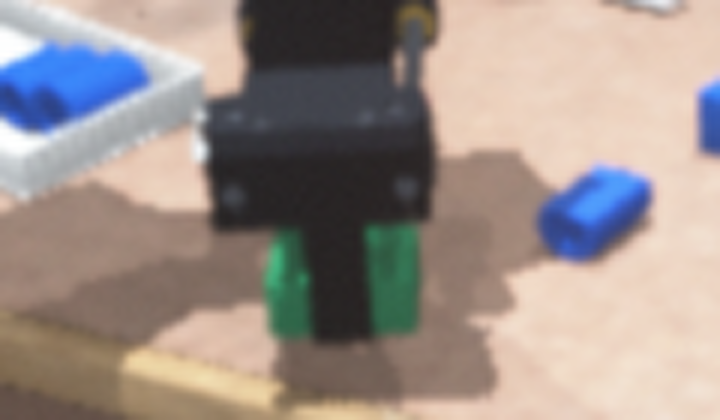

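Call:
carry_out:
  motion:
    - [0, 0, 0, 4.5, 0, -4.5, 0.45]
    - [0, 0, 0, 0, 0, 0, 0.6]
    - [0, 0, 0, 0, 0, 0, 0.6]
    - [0, 0, 0, 0, 0, 0, 0.6]
    - [0, 0, 0, 0, 0, 0, 0.6]
    - [0, 0, 0, 0, 0, 0, 0.6]

```text
time: 21.95
position: [446.0, -102.7, 18.3]
tcp_rot: [-38.3, 89.3, -9.1]
ft_force: [-0.3, 0.1, -0.1]
opening: 41.7
```

```bash
python3 -c "
from h import *
todo(443.5,-102,16,29)
legs([(445,-102,80),(470,0,90),(541,170,90)],-12.8)"
```

```text
t 21.95 pos [ 446.  -102.7   18.3] jaw 29.2 open 41.7 q7 61.0 F [-0.3  0.1 -0.1]
turn [0.2 0.5 0.4] shift now-axes [ 2.2  1.9 -1.8] shift final-axes [ 2.3  1.8 -1.8]
t 21.95 pos [ 446.  -102.7   18.3] jaw 29.2 open 41.7 q7 61.0 F [-0.3  0.1 -0.1] turn total 42.0
[np.float64(8.5), 0, 0, -31, 1, 0] [np.float64(8.5), 0, 0, -31, 1, 0] | jaw 12.2
[np.float64(8.5), 0, 0, -3, 31, 15] [np.float64(8.5), 0, 0, -3, 33, 11] [np.float64(8.0), 0, 0, -3, 35, 5] | jaw -12.8
[np.float64(-0.0), 0, 0, 0, 45, 8] [np.float64(-0.0), 0, 0, 0, 45, 8] [np.float64(-0.0), 0, 0, 0, 45, 8] [np.float64(-0.0), 0, 0, 0, 45, 8] | jaw -12.8
left -0.0
```

Call:
carry_out:
  motion:
    - [0, 0, 0, -31, 0, 0, 0.6]
    - [8, 0, 0, -31, 0, 0, 0.6]
    - [8, 0, 0, -3, 28, 15, 0.6]
    - [8, 0, 0, -3, 33, 13, 0.6]
    - [8, 0, 0, -3, 36, 10, 0.6]
    - [8, 0, 0, 0, 43, 8, 0.6]
    - [2, 0, 0, 0, 45, 8, 0.6]
    - [0, 0, 0, 0, 40, 8, 0.6]
    - [0, 0, 0, 0, 25, 4, 0.6]
    - [0, 0, 0, 0, 0, 0, 0.6]

```text
time: 22.95
position: [521.0, 155.1, 92.7]
tcp_rot: [18.2, 89.3, 3.6]
ft_force: [-0.2, -0.3, -1.6]
opening: 41.8
```

```bash
python3 -c "
from h import *
tr();todo(538.9,162.1,22,-12.8)"
```

```text
tray xy -15.9 22.2 z 92.7 Fxy tray -0.1 -0.4 Fz -1.6
t 22.95 pos [521.  155.1  92.7] jaw -14.6 open 41.8 q7 -10.0 F [-0.2 -0.3 -1.6]
turn [-1.8  0.7 -0.2] shift now-axes [71.  11.  14.7] shift final-axes [70.7 10.8 15.9]
```

Call:
carry_out:
  motion:
    - [-1.8, 0.7, -0.2, 10, 11, 15, 0.6]
    - [0, 0, 0, 20, 0, 0, 0.6]
    - [0, 0, 0, 12, 0, 0, 0.6]
    - [0, 0, 0, 0, 0, 0, 0.6]

```text
time: 23.35
position: [537.6, 161.1, 49.3]
tcp_rot: [-146.8, 89.9, -159.6]
ft_force: [-0.3, -0.1, -0.2]
opening: 41.6
```

```bash
python3 -c "
from h import *
tr();todo(538.9,162.1,22,-12.8)
cv2.imwrite('pics/s14.png',cv2.resize(arm.get_image('scene')[160:230,90:200,::-1],None,fx=7,fy=7,interpolation=cv2.INTER_CUBIC))"
```

```text
tray xy -1.0 31.8 z 49.3 Fxy tray -0.3 -0.2 Fz -0.2
t 23.35 pos [537.6 161.1  49.3] jaw -12.7 open 41.6 q7 -5.0 F [-0.3 -0.1 -0.2]
turn [ 0.1 -0.1  0.1] shift now-axes [27.3  1.3  1.1] shift final-axes [27.3  1.3  1. ]
```

View pics/s14.png

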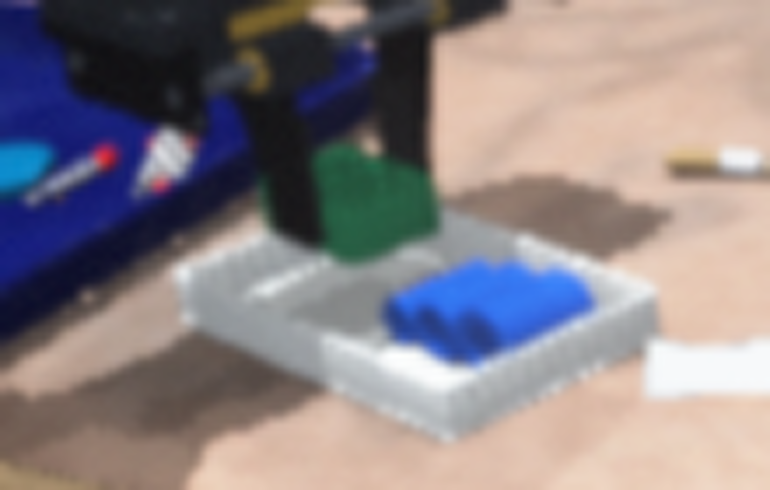

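Call:
carry_out:
  motion:
    - [0, 0, 0, 8, 4, 1, 0.6]
    - [0, 0, 0, 10, 0, 0, 0.6]
    - [0, 0, 0, 7, 0, 0, 0.6]
    - [0, 0, 0, 0, 0, 0, 0.6]

```text
time: 23.8
position: [540.2, 164.0, 24.7]
tcp_rot: [51.1, 89.9, 38.3]
ft_force: [0.0, -0.5, -0.9]
opening: 41.7
```

```bash
python3 -c "
from h import *
tr();todo(538.9,162.1,21,-12.8)
cv2.imwrite('pics/s15.png',cv2.resize(arm.get_image('scene')[160:230,90:200,::-1],None,fx=7,fy=7,interpolation=cv2.INTER_CUBIC))"
```

```text
tray xy 0.8 35.1 z 24.7 Fxy tray 0.1 -0.5 Fz -0.9
t 23.8 pos [540.2 164.   24.7] jaw -12.8 open 41.7 q7 -4.0 F [ 0.  -0.5 -0.9]
turn [-0.  0. -0.] shift now-axes [ 3.7 -2.1 -0.8] shift final-axes [ 3.7 -2.1 -0.8]
```

View pics/s15.png

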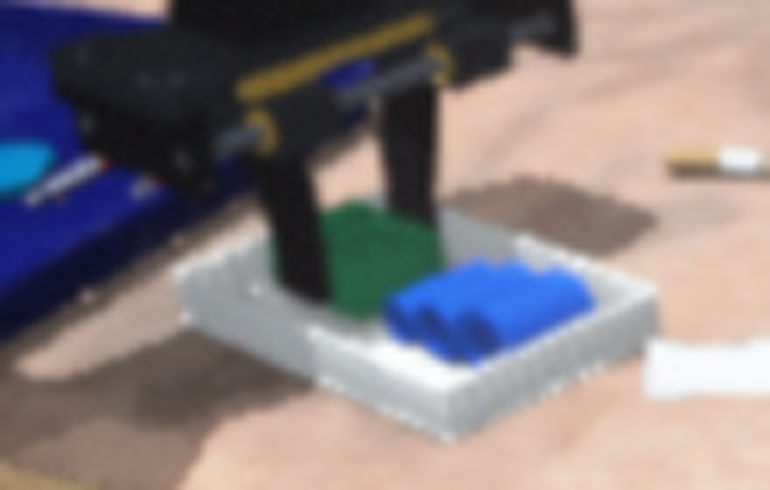

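Lower to just above the floor, then ease towards the row.

Call:
carry_out:
  motion:
    - [0, 0, 0, 3.5, 0, 0, 0.6]
    - [0, 0, 0, 0, -2, -0.5, 0.6]
    - [0, 0, 0, 0, -2, 0, 0.6]

```text
time: 24.15
position: [539.5, 160.1, 21.7]
tcp_rot: [36.6, 89.8, 23.7]
ft_force: [-0.5, 0.2, -0.2]
opening: 42.0
```

```bash
python3 -c "
from h import *
tr()"
```

```text
tray xy 1.0 31.2 z 21.7 Fxy tray -0.6 0.1 Fz -0.2
```

Call:
carry_out:
  motion:
    - [0, 0, 0, 0.5, -1.5, -0.5, 0.6]
    - [0, 0, 0, 0, -1.5, 0, 0.6]

```text
time: 24.35
position: [538.4, 156.9, 21.5]
tcp_rot: [36.5, 89.8, 23.7]
ft_force: [-1.0, -0.4, -0.1]
opening: 41.9
```

```bash
python3 -c "
from h import *
tr()"
```

```text
tray xy 0.6 27.8 z 21.5 Fxy tray -0.8 -0.6 Fz -0.1
```

Call:
carry_out:
  motion:
    - [0, 0, 0, 0.5, -1.2, 0, 0.6]
    - [0, 0, 0, 0, -1.2, 0, 0.6]

```text
time: 24.55
position: [537.9, 154.3, 21.2]
tcp_rot: [37.4, 89.8, 24.5]
ft_force: [-0.9, 0.6, -0.6]
opening: 42.0
```

```bash
python3 -c "
from h import *
tr()"
```

```text
tray xy 0.7 25.1 z 21.2 Fxy tray -1.1 0.4 Fz -0.6
```

Call:
carry_out:
  motion:
    - [0, 0, 0, 0.5, -1.2, 0, 0.6]
    - [0, 0, 0, 0, -1.2, 0, 0.6]

```text
time: 24.75
position: [537.9, 153.9, 21.1]
tcp_rot: [59.0, 89.6, 46.1]
ft_force: [-0.6, 2.7, -0.5]
opening: 41.7
```

```bash
python3 -c "
from h import *
tr()
cv2.imwrite('pics/s16.png',cv2.resize(arm.get_image('scene')[160:230,90:200,::-1],None,fx=7,fy=7,interpolation=cv2.INTER_CUBIC))"
```

```text
tray xy 0.9 24.9 z 21.1 Fxy tray -1.2 2.5 Fz -0.5
```

View pics/s16.png

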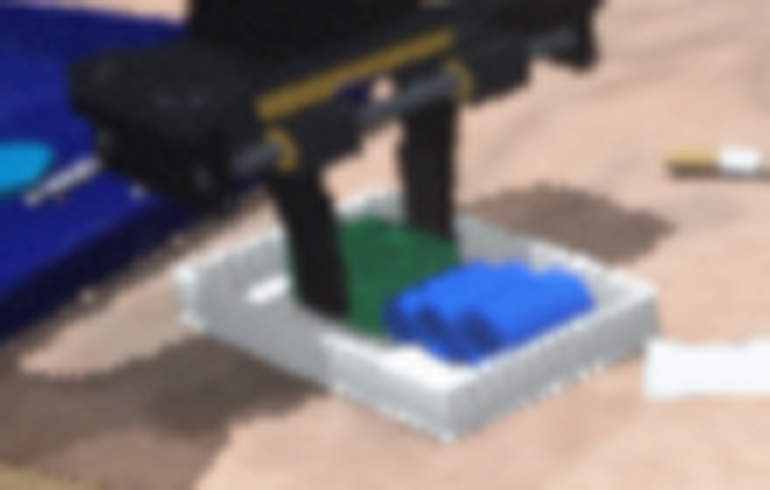

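Call:
carry_out:
  motion:
    - [0, 0, 0, 1.2, -0.5, 0, 0.6]
    - [0, 0, 0, 0, -2.5, 0, 0.6]
    - [0, 0, 0, 0, -2.5, 0, 0.6]

```text
time: 25.1
position: [537.8, 153.8, 21.0]
tcp_rot: [74.3, 89.2, 61.7]
ft_force: [2.0, 6.2, -1.9]
opening: 41.7
```

```bash
python3 -c "
from h import *
tr()"
```

```text
tray xy 0.8 24.7 z 21.0 Fxy tray 0.6 6.5 Fz -1.9
```

Call:
carry_out:
  motion:
    - [0, 0.3, 0.4, 1, 0, 0, 0.6]
    - [0, 0, 0, 1, 0, 0, 0.6]
    - [0, 0, 0, 0.7, 0, 0, 0.6]

```text
time: 25.4
position: [537.9, 154.2, 20.4]
tcp_rot: [98.8, 88.7, 86.2]
ft_force: [-2.0, 2.8, 6.5]
opening: 42.2
```

```bash
python3 -c "
from h import *
tr();todo(537.8,153.8,20.3,-12.8)"
```

```text
tray xy 0.7 25.1 z 20.4 Fxy tray -2.6 2.3 Fz 6.5
t 25.4 pos [537.9 154.2  20.4] jaw -12.6 open 42.2 q7 -1.0 F [-2.   2.8  6.5]
turn [ 0.2 -0.2 -1.3] shift now-axes [ 0.1 -0.4  0. ] shift final-axes [ 0.1 -0.4  0. ]
```

Call:
carry_out:
  motion:
    - [0, 0, -1.2, 0, -0.5, 0, 0.6]
    - [0, 0, 0, 0, -1, 0, 0.6]

```text
time: 25.6
position: [538.0, 154.0, 20.7]
tcp_rot: [136.1, 89.8, 123.5]
ft_force: [0.5, 5.2, -0.9]
opening: 41.8
```

```bash
python3 -c "
from h import *
tr();todo(537.8,153.8,20.3,-12.8)"
```

```text
tray xy 0.9 24.9 z 20.7 Fxy tray -0.7 5.2 Fz -0.9
t 25.6 pos [538.  154.   20.7] jaw -12.6 open 41.8 q7 -2.0 F [ 0.5  5.2 -0.9]
turn [ 0.2 -0.2 -0.2] shift now-axes [ 0.4 -0.3 -0.2] shift final-axes [ 0.4 -0.3 -0.2]
```

Call:
carry_out:
  motion:
    - [0, 0, 0, 0.7, 0, 0, 0.6]
    - [0, 0, 0, 0.3, 0, 0, 0.4]
    - [0, 0, 0, 0, 0, 0, 0.35]
    - [0, 0, 0, 0, 0, 0, 0.35]
    - [0, 0, 0, -10, 0, 0, 0.35]
    - [0, 0, 0, -40, 0, 0, 0.35]
    - [0, 0, 0, -40, 0, 0, 0.35]

```text
time: 26.3
position: [533.8, 147.3, 107.5]
tcp_rot: [-139.9, 89.0, -152.7]
ft_force: [0.3, 0.6, 0.2]
opening: 56.6
```

Call:
carry_out:
  motion:
    - [0, 0, 0, -20, -35, -25, 0.35]
    - [0, 0, 0, -20, -40, -25, 0.35]
    - [0, 0, 0, 0, -48, -10, 0.35]
    - [0, 0, 0, 0, -48, 0, 0.35]
    - [0, 0, 0, 0, -48, 0, 0.35]
    - [0, 0, 0, 0, -48, 0, 0.35]
    - [0, 0, 0, 0, -30, 0, 0.35]
    - [0, 0, 0, 0, 0, 0, 0.35]
    - [0, 0, 0, 0, 0, 0, 0.35]

```text
time: 27.2
position: [410.3, -139.9, 160.7]
tcp_rot: [11.8, 89.7, -1.1]
ft_force: [-0.7, 0.9, -0.4]
opening: 56.3
```

```bash
python3 -c "
from h import *
tr()
cv2.imwrite('pics/s17.png',cv2.resize(arm.get_image('scene')[160:230,90:200,::-1],None,fx=7,fy=7,interpolation=cv2.INTER_CUBIC))
t=arm.get_image('top')[:,:,::-1];cv2.imwrite('pics/t17f.png',t)
cv2.imwrite('pics/t17.png',cv2.resize(t[180:255,100:195],None,fx=8,fy=8,interpolation=cv2.INTER_CUBIC))"
```

```text
tray xy -58.5 -289.9 z 160.7 Fxy tray -0.9 0.7 Fz -0.4
```

View pics/s17.png

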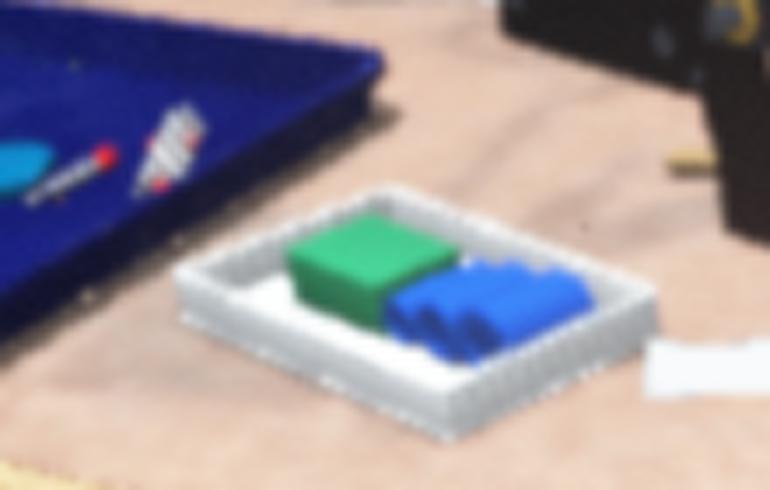

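View pics/t17.png

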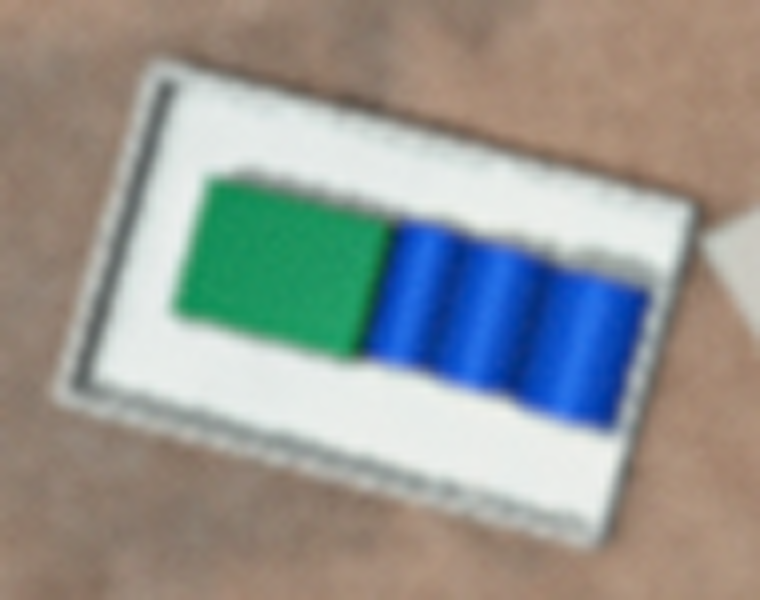

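View pics/t17f.png

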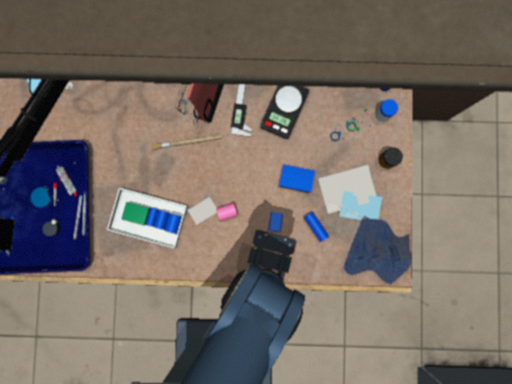

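```bash
python3 -c "
from h import *
print(arm.sense()['qvel'].round(1));arm.job_done()"
```

```text
[-1.   0.5 -1.1 -0.  -0.4 -0.2  0.1]
the job is handed in; nothing more can be done
```

The row is laid in the white tray and the job is handed in, at about 27 s on the robot's clock. The three short tubes lie on their sides across the tray, with the thickest against the right-hand end wall (y = -80), then the middle one, then the thinnest. The small green block lies flat right behind the thinnest.

- **Row:** Each piece was pushed gently until the wrist felt contact, at 2.5 to 8.4 N along the row. The last top and scene pictures show the row with no visible gaps.
- **Other objects:** In the last top picture the flat-sided tube, long tube, big block, pink tube, jar and brush appear where they were at the start. I judged that by eye and did not measure it.
- **Robot at hand-in:** It was clear of everything, with the tool point 160 mm above the bench. The joints still showed drift of about 1 degree/s.
- **Disagreement:** The thickest tube met the wall about 3 mm earlier than the camera measurement predicted. I relied on the contact force for it, and the pictures confirm it is at the wall.
- **Forces:** The largest wrist force I read was about 14 N, when the thinnest tube touched the tray floor.

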